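# Scoop lock nuts into the parts dish and log the scoop

## Task

Take the scoop by its handle, scoop at least three nuts out of the red stock bin at one time and tip them into the round steel dish, dropping none outside and not touching the nuts with the fingers. Lay the empty scoop upright back on the rubber mat, then swing the stroke counter's lever to its stop and let it spring back. Leave the other things on the bench where they are.

Things in the scene. Friction and masses are not known exactly. Their poses are not given: they have to be found in the camera images.
- bin: Fixed red steel open stock bin, outside 260 x 112 x 50 mm (x, y, z), its +x end wall 65 high, walls and floor 5 mm, inside 250 x 102 mm, floor at z = 5 mm. Origin at the centre of its underside. At its +x end (away from the robot) the floor slopes up at 40 degrees from x = 73 to 125 mm. The six nuts lie in its +x half, in two layers; the -x half is empty.
- dish: Fixed round steel parts dish, empty: rim radius 85 mm, foot radius 78 mm, wall 3 mm, 40 mm high, inner floor at 4 mm. Origin at the centre of its underside. Bin and dish may swap sides.
- mat: Fixed black rubber mat 180 x 120 x 3 mm (x, y, z), the scoop's place. Origin at the centre of its underside.
- scoop: Aluminium scoop, 0.2 kg, upright on the mat. Flat bowl 80 mm long (x), 84 wide (y), floor 2.5 thick (lip 1.2), open at its front (+x) and top; back wall 38 high, 3 thick; sides 2 thick, 38 high, front half 26. Black handle, 18 mm thick (y), 26 wide, straight from the back wall up and back along (-0.5, 0, 0.866) to 108 mm height. Origin: centre of the bowl's underside, 40 mm behind the lip; z up.
- scoop_grip (a point): Point on the handle's centre line, 35 mm from its top end: at (-67.5, 0, 77.6) mm in the scoop's frame. Axes as the scoop's. Grip across the 18 mm thickness (scoop y).
- scoop_lip (a point): Middle of the scoop's front bottom edge: (40, 0, 0) mm in the scoop's frame.
- scoop_bowl (a point): Middle of the scoop's bowl, at (0, 0, 20) mm in the scoop's frame. A nut in the scoop lies within 60 mm of it.
- counter: Fixed grey bench stroke counter, body 75 x 80 x 44 mm on a 110 x 100 x 6 mm foot plate. Origin at the centre of its underside. It stands at the far left or far right, swapped with a red box of bolts of about the same size.
- lever_pivot (a point): The lever's vertical axis, on top of the counter, 51 mm above the bench.
- lever_post (a point): Point on the axis of the upright black post at the lever's end: diameter 14 mm, from 55 to 97 mm above the bench, 75 mm from the pivot; this point is at 81 mm. The steel lever arm below it spans 51 to 57 mm height, 14 mm wide.
- lever (a joint): Angle of the counter's lever about the vertical, rad: 0 at rest; a push turns it counter-clockwise seen from above to its stop at 1.0. At 0 it points from the pivot at -0.5 rad from the counter's +x axis, at the stop at +0.5. A spring returns it: about 2 N at the post at rest, 5.5 N at the stop.
- nut0: One of six equal steel hexagon lock nuts, 30 mm across flats, 35 mm across corners, 20 mm high, edges bevelled, 65 g. Origin at the centre of its underside.
- nut1: One of six equal steel hexagon lock nuts, 30 mm across flats, 35 mm across corners, 20 mm high, edges bevelled, 65 g. Origin at the centre of its underside.
- nut2: One of six equal steel hexagon lock nuts, 30 mm across flats, 35 mm across corners, 20 mm high, edges bevelled, 65 g. Origin at the centre of its underside.
- nut3: One of six equal steel hexagon lock nuts, 30 mm across flats, 35 mm across corners, 20 mm high, edges bevelled, 65 g. Origin at the centre of its underside.
- nut4: One of six equal steel hexagon lock nuts, 30 mm across flats, 35 mm across corners, 20 mm high, edges bevelled, 65 g. Origin at the centre of its underside.
- nut5: One of six equal steel hexagon lock nuts, 30 mm across flats, 35 mm across corners, 20 mm high, edges bevelled, 65 g. Origin at the centre of its underside.
- jar: Bystander: closed glass jar, 60 mm diameter, 70 mm high, beyond the mat.
- wrench: Bystander: wrench 170 mm, lying near the robot at the left.
- screwdriver: Bystander: screwdriver 190 mm, lying near the robot at the right.
- can: Bystander: can, 66 mm diameter, 120 mm high, beyond the jar, to its left.
- tape: Bystander: grey tape measure 70 x 40 x 65 mm, beyond the jar, to its right.
There are look-alikes about, which are no part of the job. Leave any purple or yellow look-alike of the dish alone.

How it is judged:
By the outcome, as a careful person would: the job done as asked, in the order asked, and still so for the second after the job is handed in, with the robot touching nothing.
It also fails if it takes over 72 s, if anything falls off the work surface, if the arm or the gripper's body presses on something with over 40 N, if the wrist force passes 120 N, or if a joint passes its speed limit or range.

## Robot

A 6-joint arm with a two-finger parallel gripper is mounted at the origin on the work surface. World frame = base frame: x ahead of the robot, y to its left, z up, the work surface at z = 0. Lengths are in m, angles in rad, forces in N, time in s.
With the tool pointing down it reaches from about 0.3 to 0.85 m from the base axis. Payload 4.2 kg.
Tool frame: the origin (TCP) lies on the centre line of the jaws, within the pads' length; the fingertips stand 14 mm ahead of it and the grasp point (between the pads) lies 5 mm behind it; z points along the fingers, y is the line along which they close (so a half turn about z gives the same grasp; the last joint's range is limited). The gripper opens to 91 mm and grips with 3 to 60 N. Pads are 32 mm wide; open, the fingers measure 118 mm over their backs; the gripper's body (76 mm by 178 mm) begins 60 mm behind the grasp point.
Start: joints at [1.223, 0.32, 1.565, -0, 1.257, -0.02], TCP at [0.185, 0.544, 0.228] pointing down, gripper open.
Joint ranges: [-3.11, 3.11], [-0.84, 2.01], [0.21, 2.61], [-1.34, 4.49], [0.05, 2.63], [-2.56, 2.56]. Speed limits (rad/s): [2.57, 2.57, 3.14, 3.14, 3.14, 3.14].

## Interface

Orientations are given as a unit quaternion [x, y, z, w].
In Python, from station import bot gives the robot as it stands.
- The arm moves only by the shell command python3 -m jog 'ROWS' [OPENING] [FORCE]. ROWS is JSON, a list of rows, each an object of numbers: "tx", "ty", "tz": the shift along the world's x, y, z scaled (see below); "rx", "ry", "rz": the turn, a rotation vector about the world's x, y, z scaled (see below). In form: [{"tx": .., "ty": .., "tz": .., "rx": .., "ry": .., "rz": ..}, ...]. A call has 1 to 10 rows; each row is the pose to reach, as a shift and turn from the pose commanded when the call began; what a row does not reach only later rows make up. The controller multiplies each number of a shift by 80 cm and each number of a turn by 2 rad. A row lasts 1/10 s, in which the tool goes at most 50 mm and 8.59 degrees, less where a joint would pass 70% of its speed; a pose out of reach is approached as far as the arm can. A call with a number of a shift or a turn outside -1 to 1 is refused whole. A call with a gripper value outside its range is refused whole. OPENING is the opening, from 0 (shut) to 1 (fully open), set as the call begins (- or left out, the last holds). The fingers move at their own pace and stop on an object; FORCE is the grip in N (left out, the last holds). Time passes only in rows, so rows that repeat a pose let the fingers close. It gives the time, the measured TCP pose, the force, the opening and the grip force at its end, in the units of the state.
- bot.read_state(): the state, without advancing time (a new reading comes with each control period).
- bot.camera(name): name is "scene" or "top" or "wrist"; returns a dict with "image" (420x560x3 uint8, red, green, blue), "fx", "fy", "cx", "cy" (pixels), "D" ([k1, k2, p1, p2, k3] as OpenCV has them; the pictures are not rectified), "world_to_cam" (4x4, takes a point from world to camera coordinates). Camera axes: x right, y down, z forward; pixel columns grow to the right and rows downward; lengths in m; the calibration is good to about 2 mm. A picture is of the moment at which its call begins. There is no depth.
- bot.finish_job(): hands the job in; it is judged then, once.
Trained networks look in the newest picture that a camera, given by its name, has taken for a name from the list of things; names that differ only in an ending like _2 or _b are one class to them, and where a whole thing is asked for, a point or a joint stands for the part that bears it (a point fixed in the world has none). Each returns a list of dicts, best first, with "conf" (0 to 1); they miss things now and then, are a little off and sometimes report something else, mostly with a low value. They report only what shows in the picture. A call takes as long as a camera call. They do not tell look-alikes from the thing itself.
- bot.look_for(query, camera): "at" ([x, y, z] in m, in world coordinates, good to about 4 mm: the middle of the surface that is visible of it).
- bot.trace(query, camera): "region" (420x560 bool, what is visible of it).
The state is a dict: "time": time; "joint_positions": joint angles; "joint_velocities": joint speeds; "tau": joint torques, N m; "tcp_pos": TCP position; "ee_rot": TCP orientation; "force": force on the tool from outside, world axes, zero at the start; "moment": the same for the moment, N m; "width": opening from 0.0 (shut) to 1.0 (fully open); "gripper_force": force on a finger pad.
Only numpy, scipy, OpenCV 4.12 (cv2) and the standard library are available. Lean on these libraries where they do the work, as an engineer would, in place of code of your own. Each camera call takes 0.05 s, during which the arm holds its last target. There are 200 camera calls.

## Working session

There is one attempt and no reset: what is moved stays moved. The work goes in short steps, Python scripts to look and compute and a shell command to move; the robot and the scene stay as the last step left them, time stands still between calls to the robot, and variables do not carry over. Pictures are saved under pics/ and viewed, at most 10 in all, crops included, and the job is handed in when it is done.

```bash
ls; mkdir -p pics; cat > h.py <<'E'
import numpy as np, cv2, json
from station import bot
def P(n): return bot.camera(n)
def look(q,c,k=3):
    for d in bot.look_for(q,c)[:k]: print(q,c,round(d['conf'],2),np.round(d['at'],3))
def save(c,fn): cv2.imwrite('pics/'+fn,cv2.cvtColor(c['image'],cv2.COLOR_RGB2BGR))
def proj(c,p):
    w=np.array(c['world_to_cam']);K=np.array([[c['fx'],0,c['cx']],[0,c['fy'],c['cy']],[0,0,1.]])
    return cv2.projectPoints(np.atleast_2d(p).astype(float),cv2.Rodrigues(w[:3,:3])[0],w[:3,3],K,np.array(c['D'],float))[0][:,0]
def ray(c,uv):
    w=np.array(c['world_to_cam']);K=np.array([[c['fx'],0,c['cx']],[0,c['fy'],c['cy']],[0,0,1.]])
    q=cv2.undistortPoints(np.array(uv,float).reshape(-1,1,2),K,np.array(c['D'],float))[:,0]
    d=np.c_[q,np.ones(len(q))]@w[:3,:3]
    return -w[:3,:3].T@w[:3,3],d
def onz(c,uv,z):
    o,d=ray(c,uv); return o+d*((z-o[2])/d[:,2])[:,None]
E
python3 - <<'E'
from h import *
cs=P('scene');ct=P('top')
save(cs,'s0.png');save(ct,'t0.png')
for q in ['bin','dish','mat','scoop','scoop_grip','scoop_lip','scoop_bowl','counter','lever_pivot','lever_post','nut0','jar','can','tape','wrench','screwdriver']:
    for c in ['scene','top']: look(q,c,6 if q=='nut0' else 3)
print(bot.read_state())
E
```

```text
pics
bin scene 0.8 [0.514 0.209 0.023]
bin scene 0.73 [0.541 0.372 0.062]
bin scene 0.6 [ 0.478 -0.014  0.01 ]
bin top 0.71 [0.515 0.213 0.01 ]
dish scene 0.93 [ 0.546 -0.225  0.006]
dish scene 0.78 [ 0.584 -0.58   0.008]
dish scene 0.67 [ 0.148 -0.311  0.012]
dish top 0.98 [ 0.163 -0.315  0.002]
dish top 0.86 [ 0.564 -0.228  0.005]
dish top 0.8 [ 0.617 -0.568  0.003]
mat scene 0.95 [ 0.554 -0.024  0.001]
mat top 0.57 [ 0.499 -0.028  0.003]
scoop top 0.68 [ 0.501 -0.014  0.005]
scoop_grip scene 0.96 [ 0.481 -0.012  0.008]
scoop_grip top 0.94 [ 0.501 -0.016  0.008]
scoop_lip scene 0.92 [ 0.478 -0.014  0.01 ]
scoop_lip scene 0.74 [0.692 0.018 0.05 ]
scoop_lip top 0.92 [ 0.503 -0.021  0.01 ]
scoop_lip top 0.66 [0.314 0.32  0.008]
scoop_bowl scene 0.97 [ 0.479 -0.015  0.008]
scoop_bowl top 0.8 [ 0.498 -0.014  0.011]
scoop_bowl top 0.74 [ 0.306 -0.262  0.023]
scoop_bowl top 0.62 [0.66  0.02  0.069]
counter scene 0.67 [0.532 0.374 0.031]
counter top 0.57 [0.489 0.373 0.045]
lever_pivot scene 0.96 [0.532 0.377 0.034]
lever_pivot top 0.77 [0.488 0.373 0.045]
lever_pivot top 0.39 [0.66  0.02 
[... 1230 characters left out ...]
.01 ]
{'time': 1.7, 'joint_positions': array([ 1.22296567e+00,  3.19628215e-01,  1.56450389e+00, -3.85385851e-05,
        1.25740244e+00, -1.99909614e-02]), 'joint_velocities': array([ 0.00032539,  0.00031542, -0.00077534,  0.00131943, -0.00074359,
       -0.00043812]), 'tau': array([-2.62778012e-04, -4.12346399e+01, -2.32229161e+01,  7.27411173e-02,
        3.76297580e-02,  2.79321415e-05]), 'tcp_pos': array([0.1851595 , 0.54438702, 0.22795821]), 'ee_rot': array([1.63180892e-01, 9.86596166e-01, 2.52113630e-05, 2.33349802e-05]), 'force': array([ 0.51471848,  0.56730466, -0.01887716]), 'moment': array([-0.02098511,  0.01167669, -0.03190447]), 'gripper_force': 0.0, 'width': 0.9995732696211549}
```

View pics.

View pics/s0.png

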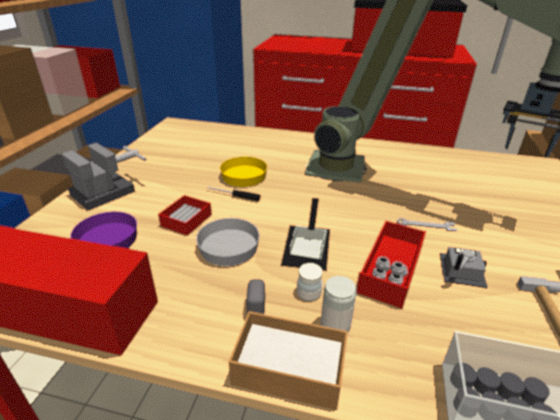

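View pics/t0.png

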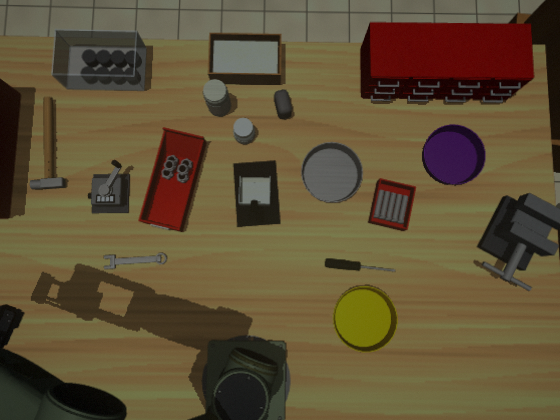

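The top view shows the bin at the left (175,180), the scoop on the mat (256,195), and the steel dish (332,172). The counter with its lever is at (110,190). Possible mix-ups:
- **Dish:** steel (332,172), purple (453,155) or yellow (364,317). I choose the grey steel one, next to the mat.
- **Bin:** stock bin with nuts (175,180), bolt box (392,205), or the red cabinet. I choose the one with nuts.
- **Counter:** the grey one with the lever at (110,190), or the vise at (520,230). I choose (110,190).

Next I'll go above the bin for a close look with the wrist camera.

```bash
R='x'; python3 -m jog '[{"tx":0.306,"ty":-0.405,"tz":0.19,"rz":0.164},{"tx":0.306,"ty":-0.405,"tz":0.19,"rz":0.164},{"tx":0.306,"ty":-0.405,"tz":0.19,"rz":0.164},{"tx":0.306,"ty":-0.405,"tz":0.19,"rz":0.164},{"tx":0.306,"ty":-0.405,"tz":0.19,"rz":0.164},{"tx":0.306,"ty":-0.405,"tz":0.19,"rz":0.164},{"tx":0.306,"ty":-0.405,"tz":0.19,"rz":0.164},{"tx":0.306,"ty":-0.405,"tz":0.19,"rz":0.164},{"tx":0.306,"ty":-0.405,"tz":0.19,"rz":0.164},{"tx":0.306,"ty":-0.405,"tz":0.19,"rz":0.164}]'
python3 - <<'E'
from h import *
c=P('wrist');save(c,'w1.png')
np.savez('w1.npz',**{k:c[k] for k in c})
print(np.linalg.inv(c['world_to_cam']).round(3))
s=bot.read_state();print(s['time'],s['tcp_pos'],s['ee_rot'],s['joint_positions'])
for q in ['bin','nut0','scoop','mat','lever_pivot']: look(q,'wrist',6)
E
```

```text
[[ 0.322  0.908  0.266  0.11 ]
 [ 0.947 -0.31  -0.09   0.569]
 [ 0.001  0.281 -0.96   0.384]
 [ 0.     0.     0.     1.   ]]
1.75 [0.18512565 0.54438192 0.22796691] [1.63150896e-01 9.86601127e-01 3.20088354e-05 1.95764334e-05] [ 1.22301248e+00  3.19591885e-01  1.56453523e+00 -2.81575825e-05
  1.25739544e+00 -2.00081594e-02]schema error: expected keys tx, ty, tz, rx, ry, rz
```

View pics/w1.png

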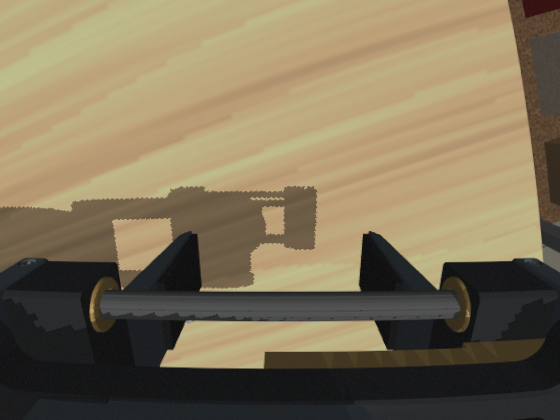

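```bash
python3 -m jog '[{"tx":0.45,"ty":-0.41,"tz":0.18,"rx":0,"ry":0,"rz":0.164},{"tx":0.45,"ty":-0.41,"tz":0.18,"rx":0,"ry":0,"rz":0.164},{"tx":0.45,"ty":-0.41,"tz":0.18,"rx":0,"ry":0,"rz":0.164},{"tx":0.45,"ty":-0.41,"tz":0.18,"rx":0,"ry":0,"rz":0.164},{"tx":0.45,"ty":-0.41,"tz":0.18,"rx":0,"ry":0,"rz":0.164},{"tx":0.45,"ty":-0.41,"tz":0.18,"rx":0,"ry":0,"rz":0.164},{"tx":0.45,"ty":-0.41,"tz":0.18,"rx":0,"ry":0,"rz":0.164},{"tx":0.45,"ty":-0.41,"tz":0.18,"rx":0,"ry":0,"rz":0.164},{"tx":0.45,"ty":-0.41,"tz":0.18,"rx":0,"ry":0,"rz":0.164},{"tx":0.45,"ty":-0.41,"tz":0.18,"rx":0,"ry":0,"rz":0.164}]'
python3 - <<'E'
from h import *
c=P('wrist');save(c,'w2.png')
np.savez('w2.npz',**{k:c[k] for k in c})
s=bot.read_state();print(s['time'],s['tcp_pos'],s['ee_rot'],s['joint_positions'])
for q in ['bin','nut0','scoop','mat','lever_pivot']: look(q,'wrist',6)
E
```

```text
time: 3.0
tcp_pos: [0.5372, 0.2231, 0.3691]
ee_rot: [0.0, 1.0, 0.0, 0.0]
force: [1.4, 1.7, -0.1]
width: 0.997
gripper_force: 0.0
3.05 [0.5431949  0.21808583 0.37062   ] [ 0.00288422  0.99998424 -0.00187803  0.00443505] [ 0.36582251  0.28359698  1.26561361 -0.00670118  1.58546136 -1.19932675]
bin wrist 0.91 [0.51  0.21  0.009]
nut0 wrist 0.78 [0.566 0.219 0.046]
nut0 wrist 0.62 [0.535 0.188 0.023]
nut0 wrist 0.55 [0.548 0.23  0.023]
nut0 wrist 0.54 [0.553 0.183 0.049]
nut0 wrist 0.47 [0.592 0.214 0.026]
nut0 wrist 0.45 [0.582 0.176 0.026]
scoop wrist 0.58 [ 0.491 -0.012  0.013]
mat wrist 0.85 [ 0.509 -0.004  0.004]
mat wrist 0.71 [0.583 0.175 0.026]
mat wrist 0.25 [0.313 0.308 0.013]
lever_pivot wrist 0.67 [0.654 0.023 0.066]
lever_pivot wrist 0.62 [0.491 0.375 0.04 ]
```

View pics/w2.png

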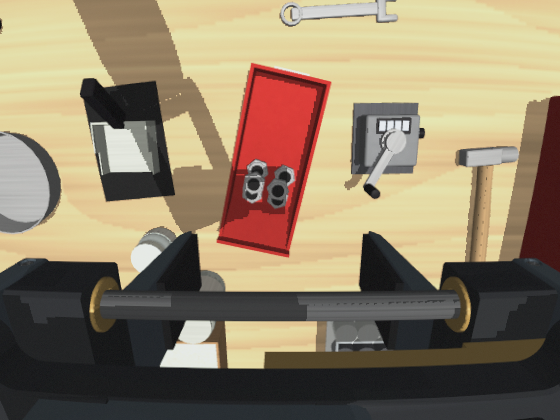

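The wrist view shows the bin at (270,160) with its nuts at (270,185) and +x end at the bottom (253,249). The scoop is on the mat at (128,145) with its handle tip at (90,88), and the counter is at (390,135) with its post at (372,190). I'll fit the known shapes to the traced silhouettes in several views.

```bash
cat > fit.py <<'E'
from h import *
from scipy.optimize import minimize
def box(x0,x1,y0,y1,z0,z1): return np.array([[x,y,z] for x in(x0,x1) for y in(y0,y1) for z in(z0,z1)])/1e3
def cyl(r,z,cx=0,cy=0): a=np.linspace(0,6.28,40); return np.c_[cx+r*np.cos(a),cy+r*np.sin(a),0*a+z]/1e3
d=np.array([-.5,0,.866]);n=np.array([.866,0,.5]);top=np.array([-67.5,0,77.6])+35*d;bot_=np.array([-67.5,0,77.6])-50*d
handle=np.array([e+s*13*n+[0,t*9,0] for e in(top,bot_) for s in(-1,1) for t in(-1,1)])/1e3
M={'bin':[np.r_[box(-130,130,-56,56,0,50),box(125,130,-56,56,0,65)]],
'scoop':[np.r_[box(-40,0,-42,42,0,38)],box(-40,40,-42,42,0,26),handle],
'mat':[box(-90,90,-60,60,0,3)],
'dish':[np.r_[cyl(78,0),cyl(85,40)]],
'counter':[box(-55,55,-50,50,0,6),box(-37.5,37.5,-40,40,6,50)]}
def rend(c,parts,p,z0=0):
    R=np.array([[np.cos(p[2]),-np.sin(p[2]),0],[np.sin(p[2]),np.cos(p[2]),0],[0,0,1]])
    m=np.zeros((840,1120),np.uint8)
    for q in parts:
        uv=proj(c,q@R.T+[p[0],p[1],p[3] if len(p)>3 else z0])*2+.5
        cv2.fillConvexPoly(m,np.round(cv2.convexHull(uv.astype(np.float32))*16).astype(np.int32),255,shift=4)
    return m>0
def up(r): return cv2.resize(r.astype(np.float32),(1120,840),interpolation=cv2.INTER_LINEAR)>.5
def fit(views,parts,p0,z0=0):
    def f(p):
        l=0
        for c,r in views:
            m=rend(c,parts,p,z0); l+=1-(m&r).sum()/max((m|r).sum(),1)
        return l/len(views)
    best=None
    for dy in (-.1,0,.1):
        q=np.array(p0,float);q[2]+=dy
        S=np.vstack([q]+[q+np.eye(len(q))[i]*[.012,.012,.12,.012][i] for i in range(len(q))])
        r=minimize(f,q,method='Nelder-Mead',options=dict(initial_simplex=S,xatol=1e-4,fatol=1e-5,maxiter=200))
        if best is None or r.fun<best.fun: best=r
    return best.x,best.fun
E
python3 - <<'E'
from fit import *
C={n:P(n) for n in ('wrist','top','scene')}
import pickle
T={}
ini={'bin':(.51,.21,-.2),'scoop':(.49,-.013,.1,.003),'mat':(.5,-.02,.1),'dish':(.56,-.228,0),'counter':(.49,.375,0)}
for k,p0 in ini.items():
    V=[]
    for n in C:
        if k=='dish' and n=='wrist':continue
        for t in bot.trace(k,n):
            r=up(t['region']); m=rend(C[n],M[k],p0,0)
            iou=(m&r).sum()/(m|r).sum()
            if iou>.3: V.append((n,r));break
    T[k]=V
    for sel in [['wrist'],['top'],['scene'],['wrist','top','scene']]:
        v=[(C[n],r) for n,r in V if n in sel]
        if v and len(sel)<=max(1,len(v)) or len(sel)==3 and v:
            x,e=fit(v,M[k],p0); print(k,sel,x.round(4),round(e,3))
pickle.dump((C,T),open('v.pkl','wb'))
look('lever_post','wrist');look('lever_pivot','wrist');look('scoop_grip','wrist');print(bot.read_state()['time'])
E
```

```text
bin ['wrist'] [ 0.528   0.2101 -0.2227] 0.146
bin ['top'] [ 0.5257  0.2076 -0.2382] 0.275
bin ['scene'] [ 0.5332  0.2109 -0.2159] 0.166
bin ['wrist', 'top', 'scene'] [ 0.5291  0.2101 -0.2158] 0.208
scoop ['wrist'] [ 0.5062 -0.0192  0.0051 -0.0109] 0.059
scoop ['top'] [ 0.5023 -0.0158  0.0033 -0.0087] 0.079
scoop ['scene'] [ 0.5104 -0.0125  0.0076  0.0047] 0.064
scoop ['wrist', 'top', 'scene'] [ 0.5042 -0.0153 -0.0037 -0.0013] 0.088
mat ['top'] [ 0.5002 -0.0199  0.0921] 0.396
mat ['scene'] [ 0.5063 -0.0158  0.0854] 0.551
mat ['wrist', 'top', 'scene'] [ 0.5006 -0.0185  0.0946] 0.491
dish ['top'] [ 0.5554 -0.2253  0.1678] 0.034
dish ['scene'] [ 0.5617 -0.2216  0.0733] 0.035
dish ['wrist', 'top', 'scene'] [ 0.5575 -0.2241 -0.0475] 0.053
counter ['wrist'] [0.4954 0.3862 0.0312] 0.108
counter ['scene'] [ 0.4969  0.388  -0.0014] 0.111
counter ['wrist', 'top', 'scene'] [0.4957 0.3868 0.0144] 0.113
lever_post wrist 0.92 [0.52  0.368 0.057]
lever_pivot wrist 0.62 [0.492 0.374 0.038]
lever_pivot wrist 0.33 [ 0.493 -0.009  0.01 ]
scoop_grip wrist 0.97 [ 0.493 -0.011  0.012]
scoop_grip wrist 0.73 [0.583 0.18  0.026]
4.3
```

```bash
python3 - <<'E'
from fit import *
import pickle
C,T=pickle.load(open('v.pkl','rb'))
hull=lambda r:(cv2.fillConvexPoly(np.zeros(r.shape,np.uint8),cv2.convexHull(np.argwhere(r)[:,::-1].astype(np.int32)),1)>0)
V=[(n,hull(r)) for n,r in T['bin']]
for sel in [['wrist'],['top'],['scene'],['wrist','top','scene']]:
    x,e=fit([(C[n],r) for n,r in V if n in sel],M['bin'],(.525,.21,-.22)); print('bin',sel,x.round(4),round(e,3))
for y0 in(-.1,.1,.2):
  for sel in [['wrist'],['wrist','top','scene']]:
    x,e=fit([(C[n],r) for n,r in T['scoop'] if n in sel],M['scoop'],(.504,-.015,y0),.003); print('scoop',sel,x.round(4),round(e,3))
c=C['wrist'];im=cv2.cvtColor(c['image'],cv2.COLOR_RGB2BGR)[65:215,55:255]
im=cv2.resize(im,(800,600),interpolation=cv2.INTER_CUBIC)
m=rend(c,M['scoop'],x,.003).astype(np.uint8)
cn,_=cv2.findContours(m,0,2)
for q in cn: cv2.polylines(im,[((q/2-[55,65])*4).astype(int)],True,(0,0,255),1)
r=[r for n,r in T['scoop'] if n=='wrist'][0].astype(np.uint8)
cn,_=cv2.findContours(r,0,2)
for q in cn: cv2.polylines(im,[((q/2-[55,65])*4).astype(int)],True,(0,255,0),1)
cv2.imwrite('pics/sc.png',im)
E
```

```text
bin ['wrist'] [ 0.5286  0.2098 -0.2247] 0.012
bin ['top'] [ 0.5259  0.2076 -0.2374] 0.081
bin ['scene'] [ 0.535   0.2117 -0.2214] 0.028
bin ['wrist', 'top', 'scene'] [ 0.529   0.2098 -0.2187] 0.064
scoop ['wrist'] [ 0.5065 -0.0125 -0.0106] 0.083
scoop ['wrist', 'top', 'scene'] [ 0.5058 -0.0142 -0.004 ] 0.105
scoop ['wrist'] [ 0.5065 -0.0124 -0.0107] 0.083
scoop ['wrist', 'top', 'scene'] [ 0.5059 -0.0141 -0.0013] 0.106
scoop ['wrist'] [ 0.5065 -0.0124 -0.0107] 0.083
scoop ['wrist', 'top', 'scene'] [ 0.5059 -0.0141 -0.0013] 0.106
```

View pics/sc.png

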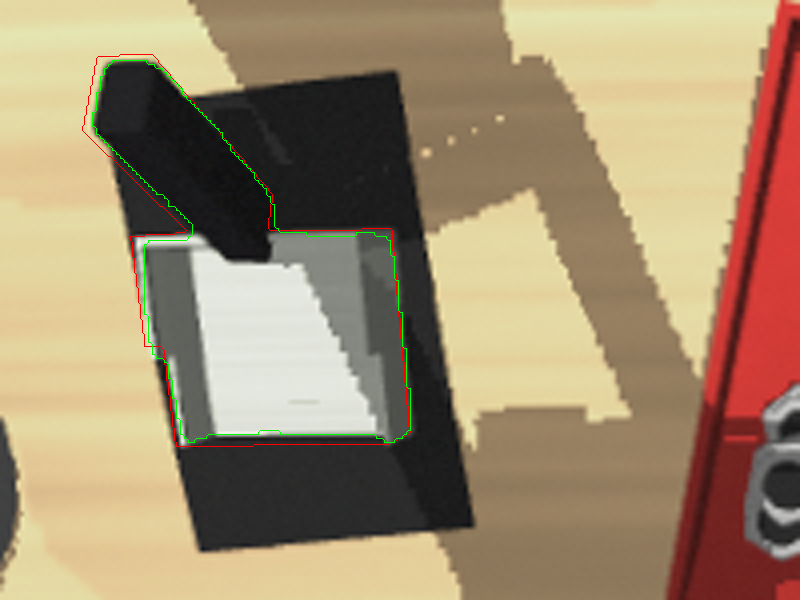

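The crop shows the scoop square to the world axes, handle tip at about (125,90) in the crop. The mat is turned by about 0.09 rad. The fitted outline follows the scoop, so my choice of scoop stands. Moving to the pre-grasp.

```bash
python3 -m jog '[{"tx":-0.1925,"ty":-0.286,"tz":-0.215,"rx":0,"ry":-0.262,"rz":0},{"tx":-0.1925,"ty":-0.286,"tz":-0.215,"rx":0,"ry":-0.262,"rz":0},{"tx":-0.1925,"ty":-0.286,"tz":-0.215,"rx":0,"ry":-0.262,"rz":0},{"tx":-0.1925,"ty":-0.286,"tz":-0.215,"rx":0,"ry":-0.262,"rz":0},{"tx":-0.1925,"ty":-0.286,"tz":-0.215,"rx":0,"ry":-0.262,"rz":0},{"tx":-0.1925,"ty":-0.286,"tz":-0.215,"rx":0,"ry":-0.262,"rz":0},{"tx":-0.1925,"ty":-0.286,"tz":-0.215,"rx":0,"ry":-0.262,"rz":0},{"tx":-0.1925,"ty":-0.286,"tz":-0.215,"rx":0,"ry":-0.262,"rz":0},{"tx":-0.1925,"ty":-0.286,"tz":-0.215,"rx":0,"ry":-0.262,"rz":0},{"tx":-0.1925,"ty":-0.286,"tz":-0.215,"rx":0,"ry":-0.262,"rz":0}]'
python3 - <<'E'
from fit import *
C={n:P(n) for n in ('wrist','top')}
save(C['wrist'],'w3.png');save(C['top'],'t3.png')
s=bot.read_state();print(s['time'],s['tcp_pos'],s['ee_rot'],s['joint_positions'])
for n in C:
  for t in bot.trace('scoop',n)[:3]:
    r=up(t['region']);u=np.argwhere(r)/2;print(n,t['conf'],u.min(0),u.max(0))
    x,e=fit([(C[n],r)],M['scoop'],(.506,-.013,0),.003);print(x.round(4),round(e,3))
print(proj(C['wrist'],[[.4385,-.013,.0806],[.421,-.013,.111]]))
E
```

```text
time: 5.3
tcp_pos: [0.3836, -0.0038, 0.1978]
ee_rot: [-0.0, 0.965, 0.0, 0.26]
force: [-0.2, -0.0, -0.1]
width: 1.001
gripper_force: 0.0
5.4 [ 0.3835796  -0.00324211  0.19760513] [-1.16768176e-03  9.65563521e-01  2.37982209e-04  2.60164692e-01] [-0.06797534 -0.19879698  2.33509271  0.07610814  0.48116708 -1.69922028]
wrist 0.62 [163. 231.] [223.5 310.5]
[ 5.055e-01 -1.410e-02  5.000e-04] 0.195
wrist 0.42 [230. 439.] [253.5 464.5]
[ 0.506 -0.013 -0.1  ] 1.0
wrist 0.23 [9. 0.] [41.5 37.5]
[ 0.506 -0.013 -0.1  ] 1.0
top 0.95 [177. 239.] [220.5 270.5]
[ 0.5032 -0.0157 -0.0057] 0.085
top 0.4 [158. 181.] [168.5 192.5]
[ 0.506 -0.013 -0.1  ] 1.0
[[269.98367691 193.50167951]
 [268.7655353  204.18520551]]
```

View pics/w3.png

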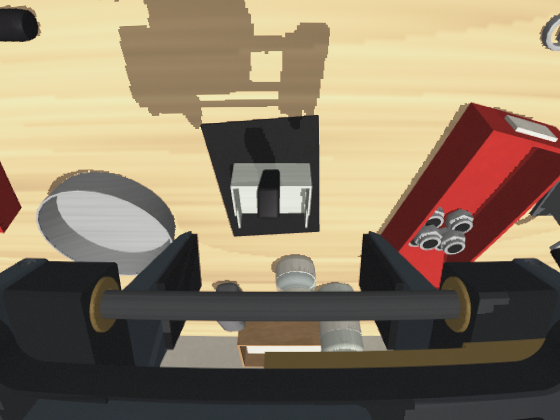

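```bash
cat > kin.py <<'E'
import numpy as np
from scipy.optimize import least_squares
D=[([1.223,.31963,1.5645,1.2574],[.18516,.54439,.22796]),([.36582,.2836,1.26561,1.58546],[.5432,.21809,.37062]),([-.06798,-.1988,2.33509,.48117],[.38358,-.00324,.1976])]
def fk(p,q):
    a,h,L1,L2,d=p; s=q[1]+q[2]; t=s+q[3]
    return a+L1*np.sin(q[1])+L2*np.sin(s)+d*np.sin(t), h+L1*np.cos(q[1])+L2*np.cos(s)+d*np.cos(t)
def res(p): return np.array([[fk(p,q)[0]-np.hypot(x[0],x[1]),fk(p,q)[1]-x[2]] for q,x in D]).ravel()
sol=least_squares(res,[0,.35,.4,.4,.3]);p=sol.x
def ik(r,z,tilt): # tilt forward from down, deg
    t=np.pi-np.radians(tilt); a,h,L1,L2,d=p
    x=r-a-d*np.sin(t); y=z-h-d*np.cos(t); D2=np.hypot(x,y)
    c=(D2**2-L1**2-L2**2)/(2*L1*L2)
    if abs(c)>1: return None
    q3=np.arccos(c); q2=np.arctan2(x,y)-np.arctan2(L2*np.sin(q3),L1+L2*np.cos(q3))
    return np.round([q2,q3,t-q2-q3],2)
E
python3 - <<'E'
from kin import *
print(p,sol.fun.round(4))
for tilt in(0,10,20,30): print('grasp',tilt,ik(.441,.077,tilt),'lift',ik(.44,.2,tilt))
for r in (.45,.5,.55):
  for t in (0,10,20,30,40,50,60): print('bin',r,t,ik(r,.085,t),ik(r,.2,t))
for r in (.45,.5,.55,.6):
  for t in (-20,-40,-60,-80): print('dish',r,t,ik(r,.15,t),ik(r,.2,t),ik(r,.25,t))
E
```

```text
[-0.00411514  0.09731106  0.6104376   0.4118006   0.32139872] [ 0.0044  0.0005 -0.0047  0.0002  0.0003 -0.0008]
grasp 0 [0.25 2.1  0.79] lift [0.12 1.91 1.11]
grasp 10 [0.18 2.22 0.57] lift [0.04 2.01 0.91]
grasp 20 [0.13 2.34 0.32] lift [-0.04  2.13  0.7 ]
grasp 30 [0.11 2.47 0.04] lift [-0.1   2.25  0.47]
bin 0.45 0 [0.25 2.07 0.82] [0.14 1.89 1.12]
bin 0.45 10 [0.18 2.19 0.59] [0.05 2.   0.92]
bin 0.45 20 [0.13 2.31 0.35] [-0.02  2.11  0.7 ]
bin 0.45 30 [0.1  2.44 0.07] [-0.08  2.24  0.46]
bin 0.45 40 [ 0.12  2.58 -0.26] [-0.12  2.37  0.2 ]
bin 0.45 50 [ 0.21  2.73 -0.67] [-0.13  2.5  -0.1 ]
bin 0.45 60 [ 0.45  2.91 -1.26] [-0.08  2.64 -0.47]
bin 0.5 0 [0.32 1.96 0.86] [0.21 1.79 1.14]
bin 0.5 10 [0.25 2.09 0.63] [0.13 1.91 0.93]
bin 0.5 20 [0.2  2.22 0.37] [0.06 2.03 0.7 ]
bin 0.5 30 [0.17 2.35 0.1 ] [0.   2.16 0.46]
bin 0.5 40 [ 0.18  2.49 -0.23] [-0.03  2.29  0.19]
bin 0.5 50 [ 0.25  2.63 -0.61] [-0.04  2.43 -0.12]
bin 0.5 60 [ 0.41  2.77 -1.09] [ 0.01  2.57 -0.48]
bin 0.55 0 [0.39 1.85 0.9 ] [0.29 1.68 1.17]
bin 0.55 10 [0.32 1.98 0.66] [0.21 1.81 0.95]
bin 0.55 20 [0.27 2.12 
[... 553 characters left out ...]
5 -40 [0.61 1.47 1.76] [0.58 1.4  1.86] [0.55 1.33 1.97]
dish 0.5 -60 [0.79 1.34 2.06] [0.75 1.29 2.15] [0.71 1.23 2.25]
dish 0.5 -80 [0.94 1.28 2.31] [0.89 1.25 2.39] [0.85 1.22 2.47]
dish 0.55 -20 [0.5  1.52 1.47] [0.47 1.45 1.57] [0.45 1.36 1.68]
dish 0.55 -40 [0.69 1.32 1.84] [0.65 1.25 1.93] [0.63 1.17 2.04]
dish 0.55 -60 [0.86 1.17 2.16] [0.83 1.12 2.24] [0.8  1.05 2.34]
dish 0.55 -80 [1.01 1.1  2.42] [0.97 1.07 2.5 ] [0.93 1.03 2.58]
dish 0.6 -20 [0.58 1.38 1.53] [0.55 1.31 1.63] [0.53 1.22 1.74]
dish 0.6 -40 [0.77 1.15 1.92] [0.74 1.08 2.02] [0.72 0.99 2.12]
dish 0.6 -60 [0.95 0.98 2.26] [0.92 0.92 2.35] [0.9  0.84 2.45]
dish 0.6 -80 [1.1  0.89 2.55] [1.06 0.85 2.62] [1.03 0.8  2.71]
```

```bash
python3 -m jog '[{"tx":0.0686,"ty":-0.0127,"tz":-0.0345,"rx":0,"ry":0.263,"rz":0},{"tx":0.0686,"ty":-0.0127,"tz":-0.0345,"rx":0,"ry":0.263,"rz":0},{"tx":0.0686,"ty":-0.0127,"tz":-0.0345,"rx":0,"ry":0.263,"rz":0},{"tx":0.0686,"ty":-0.0127,"tz":-0.0345,"rx":0,"ry":0.263,"rz":0},{"tx":0.0686,"ty":-0.0127,"tz":-0.0345,"rx":0,"ry":0.263,"rz":0},{"tx":0.0686,"ty":-0.0127,"tz":-0.0345,"rx":0,"ry":0.263,"rz":0},{"tx":0.0686,"ty":-0.0127,"tz":-0.0345,"rx":0,"ry":0.263,"rz":0}]'
python3 - <<'E'
from fit import *
c=P('wrist')
s=bot.read_state();print(s['time'],s['tcp_pos'],s['ee_rot'],s['joint_positions'])
for t in bot.trace('scoop','wrist')[:2]:
    r=up(t['region']);u=np.argwhere(r)/2;print(t['conf'],u.min(0),u.max(0))
    x,e=fit([(c,r)],M['scoop'],(.505,-.0135,0),.003);print(x.round(4),round(e,3))
im=cv2.cvtColor(c['image'],cv2.COLOR_RGB2BGR)
cn,_=cv2.findContours(rend(c,M['scoop'],x,.003).astype(np.uint8),0,2)
for q in cn: cv2.polylines(im,[(q//2)],True,(0,0,255),1)
cv2.imwrite('pics/w4.png',im)
E
```

```text
time: 6.2
tcp_pos: [0.4357, -0.0139, 0.1685]
ee_rot: [-0.0, 1.0, 0.0, -0.001]
force: [-0.7, -0.0, 0.5]
width: 0.994
gripper_force: 0.0
6.25 [ 0.43568579 -0.01398014  0.16871591] [-3.25122768e-04  9.99999598e-01  3.10749988e-05 -8.35302157e-04] [-5.84346839e-02  1.53892910e-01  1.95319363e+00 -4.19136718e-05
  1.03617749e+00 -1.62985987e+00]Traceback (most recent call last):
  File "<stdin>", line 8, in <module>
NameError: name 'x' is not defined
```

```bash
python3 -m jog '[{"tx":0.003,"ty":0,"tz":-0.06,"rx":0,"ry":0,"rz":0},{"tx":0.003,"ty":0,"tz":-0.1,"rx":0,"ry":0,"rz":0},{"tx":0.003,"ty":0,"tz":-0.116,"rx":0,"ry":0,"rz":0},{"tx":0.003,"ty":0,"tz":-0.116,"rx":0,"ry":0,"rz":0},{"tx":0.003,"ty":0,"tz":-0.116,"rx":0,"ry":0,"rz":0}]'
python3 -m jog '[{"tx":0,"ty":0,"tz":0,"rx":0,"ry":0,"rz":0},{"tx":0,"ty":0,"tz":0,"rx":0,"ry":0,"rz":0},{"tx":0,"ty":0,"tz":0,"rx":0,"ry":0,"rz":0},{"tx":0,"ty":0,"tz":0,"rx":0,"ry":0,"rz":0},{"tx":0,"ty":0,"tz":0,"rx":0,"ry":0,"rz":0},{"tx":0,"ty":0,"tz":0,"rx":0,"ry":0,"rz":0},{"tx":0,"ty":0,"tz":0,"rx":0,"ry":0,"rz":0},{"tx":0,"ty":0,"tz":0,"rx":0,"ry":0,"rz":0}]' 0 50
python3 - <<'E'
from fit import *
C={n:P(n) for n in ('scene','top')}
print(bot.read_state()['tcp_pos'])
for n in C:
  for t in bot.trace('scoop',n)[:1]:
    r=up(t['region'])
    x,e=fit([(C[n],r)],M['scoop'],(.505,-.0135,0),.003);print(n,t['conf'],x.round(4),round(e,3))
E
```

```text
time: 6.8
tcp_pos: [0.4393, -0.0143, 0.0766]
ee_rot: [-0.0, 1.0, 0.0, -0.0]
force: [0.3, 0.4, -0.1]
width: 0.999
gripper_force: 0.0
time: 7.6
tcp_pos: [0.4393, -0.0143, 0.0759]
ee_rot: [-0.0, 1.0, 0.0, -0.001]
force: [-0.2, -0.0, -0.4]
width: 0.327
gripper_force: 0.0
[ 0.43930689 -0.01424888  0.07588662]
scene 0.85 [ 0.5093 -0.0127  0.0009] 0.053
```

```bash
python3 -m jog '[{"tx":0,"ty":0,"tz":0,"rx":0,"ry":0,"rz":0},{"tx":0,"ty":0,"tz":0,"rx":0,"ry":0,"rz":0},{"tx":0,"ty":0,"tz":0,"rx":0,"ry":0,"rz":0},{"tx":0,"ty":0,"tz":0,"rx":0,"ry":0,"rz":0}]' 0 55
python3 -m jog '[{"tx":0,"ty":0,"tz":0.04,"rx":0,"ry":0,"rz":0},{"tx":0,"ty":0,"tz":0.09,"rx":0,"ry":0,"rz":0},{"tx":0,"ty":0,"tz":0.14,"rx":0,"ry":0,"rz":0},{"tx":0,"ty":0,"tz":0.2,"rx":0,"ry":0,"rz":0},{"tx":0,"ty":0,"tz":0.2,"rx":0,"ry":0,"rz":0},{"tx":0,"ty":0,"tz":0.2,"rx":0,"ry":0,"rz":0}]'
python3 - <<'E'
from fit import *
C={n:P(n) for n in ('scene','top','wrist')}
s=bot.read_state();z=s['tcp_pos'][2]-.0759+.003
print(s['tcp_pos'],s['width'],s['gripper_force'])
for n in C:
  for t in bot.trace('scoop',n)[:1]:
    r=up(t['region']);print(n,t['conf'],r.sum())
    if n!='wrist':
      x,e=fit([(C[n],r)],M['scoop'],(.508,-.0135,0,z));print(n,x.round(4),round(e,3))
save(C['wrist'],'w5.png')
E
```

```text
time: 8.2
tcp_pos: [0.4392, -0.0142, 0.0759]
ee_rot: [-0.0, 1.0, 0.0, -0.001]
force: [-0.7, 1.0, 0.1]
width: 0.193
gripper_force: 55.0
time: 8.8
tcp_pos: [0.4393, -0.0143, 0.2363]
ee_rot: [-0.0, 1.0, -0.0, -0.0]
force: [0.3, 0.1, -3.2]
width: 0.197
gripper_force: 55.0
[ 0.43798483 -0.01422059  0.23404534] 0.193115295561422 54.964163303375244
scene 0.81 5008
scene [ 0.5043 -0.0147  0.0229  0.1602] 0.079
wrist 0.61 13576
```

View pics/w5.png

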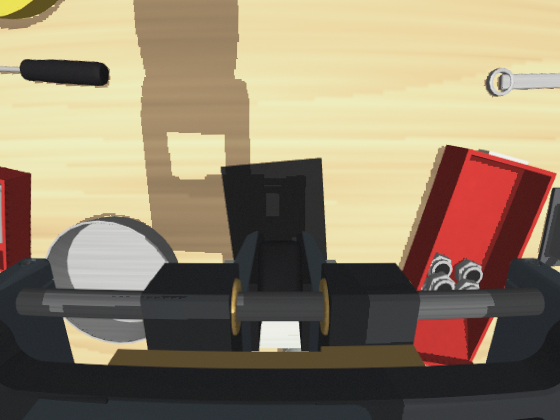

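The wrist picture shows the scoop held centrally between the fingers, with the white bowl at (280,335) and the mat below it empty at (275,210). Now I'll work out the bin waypoints.

```bash
cat > way.py <<'E'
import numpy as np
from scipy.spatial.transform import Rotation as R
from station import bot
B=np.array([.5287,.2098]);Y=-.224
def pose(lx,ly,lz,yaw,th): # lip world pos, yaw, lip-down pitch deg -> tcp, Rot (scoop)
    S=R.from_euler('z',yaw)*R.from_euler('y',th,degrees=True)
    return np.array([lx,ly,lz])+S.apply([-.1075,0,.0729]),S
def binpose(u,lz,th,v=0):
    c,s=np.cos(Y),np.sin(Y); return pose(B[0]+c*u-s*v,B[1]+s*u+c*v,lz,Y,th)
def cmd(t,S,cur=None,curS=None):
    st=bot.read_state()
    if cur is None: cur=st['tcp_pos']
    if curS is None: curS=R.from_quat(st['ee_rot'])*R.from_quat([0,1,0,0]).inv()
    d=(t-cur)/.8; r=(S*curS.inv()).as_rotvec()/2
    return dict(zip(['tx','ty','tz','rx','ry','rz'],np.round(np.r_[d,r],4).tolist())),t.round(4).tolist()
E
python3 - <<'E'
from way import *
cur,cS=np.array([.4385,-.0142,.2355]),R.identity()
for w in [(-.02,.12,10),(-.02,.018,10)]:
    t,S=binpose(*w); print(w,cmd(t,S,cur,cS)); cur,cS=t,S
E
```

```text
(-0.02, 0.12, 10) ({'tx': -0.0252, 'ty': 0.3114, 'tz': -0.0313, 'rx': 0.0098, 'ry': 0.0869, 'rz': -0.1117}, [0.4183, 0.2349, 0.2105])
(-0.02, 0.018, 10) ({'tx': 0.0, 'ty': 0.0, 'tz': -0.1275, 'rx': 0.0, 'ry': 0.0, 'rz': 0.0}, [0.4183, 0.2349, 0.1085])
```

```bash
python3 -m jog '[{"tx":-0.0252,"ty":0.3114,"tz":-0.0313,"rx":0.0098,"ry":0.0869,"rz":-0.1117},{"tx":-0.0252,"ty":0.3114,"tz":-0.0313,"rx":0.0098,"ry":0.0869,"rz":-0.1117},{"tx":-0.0252,"ty":0.3114,"tz":-0.0313,"rx":0.0098,"ry":0.0869,"rz":-0.1117},{"tx":-0.0252,"ty":0.3114,"tz":-0.0313,"rx":0.0098,"ry":0.0869,"rz":-0.1117},{"tx":-0.0252,"ty":0.3114,"tz":-0.0313,"rx":0.0098,"ry":0.0869,"rz":-0.1117},{"tx":-0.0252,"ty":0.3114,"tz":-0.0313,"rx":0.0098,"ry":0.0869,"rz":-0.1117},{"tx":-0.0252,"ty":0.3114,"tz":-0.0313,"rx":0.0098,"ry":0.0869,"rz":-0.1117},{"tx":-0.0252,"ty":0.3114,"tz":-0.0313,"rx":0.0098,"ry":0.0869,"rz":-0.1117},{"tx":-0.0252,"ty":0.3114,"tz":-0.0313,"rx":0.0098,"ry":0.0869,"rz":-0.1117}]'
python3 - <<'E'
from fit import *; from way import *
C={n:P(n) for n in ('top','scene','wrist')}
s=bot.read_state();print(s['tcp_pos'],s['force']); S=(R.from_quat(s['ee_rot'])*R.from_quat([0,1,0,0]).inv());print(S.as_euler('ZYX',degrees=True))
print(cmd(*binpose(-.02,.018,10)))
save(C['wrist'],'w6.png')
c=cv2.resize(cv2.cvtColor(C['top']['image'],cv2.COLOR_RGB2BGR)[110:250,90:280],(400,300),interpolation=2)
d=cv2.resize(cv2.cvtColor(C['scene']['image'],cv2.COLOR_RGB2BGR)[200:320,300:460],(400,300),interpolation=2)
w=cv2.resize(cv2.cvtColor(C['wrist']['image'],cv2.COLOR_RGB2BGR),(400,300))
cv2.imwrite('pics/m6.png',np.vstack([np.hstack([c,d]),np.hstack([w,w*0])]))
E
```

```text
time: 10.0
tcp_pos: [0.4194, 0.2337, 0.2108]
ee_rot: [0.112, 0.99, 0.01, -0.088]
force: [-0.2, 0.0, -1.2]
width: 0.192
gripper_force: 55.0
[0.41944497 0.23389026 0.21108038] [ 0.15211983 -0.43326757 -2.61763792]
[-12.92314219  10.09460747   0.01522688]
({'tx': -0.0014, 'ty': 0.0013, 'tz': -0.1283, 'rx': -0.0003, 'ry': -0.0008, 'rz': 0.0008}, [0.4183, 0.2349, 0.1085])
```

View pics/m6.png

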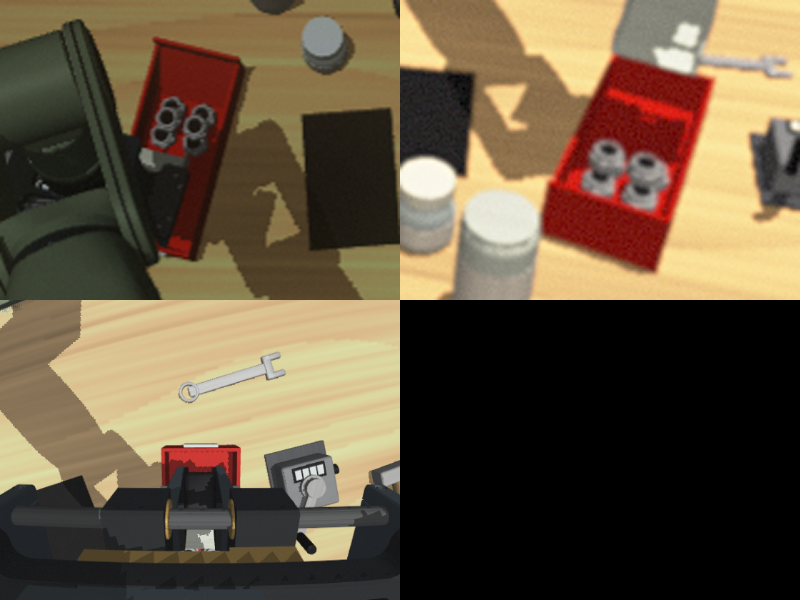

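The mosaic shows the scoop centred over the bin: in the wrist view the handle at x≈201 lies between the bin edges at 162 and 241. The lip is short of the nuts. Going down.

```bash
python3 -m jog '[{"tx":-0.0014,"ty":0.0013,"tz":-0.06,"rx":0,"ry":0,"rz":0},{"tx":-0.0014,"ty":0.0013,"tz":-0.11,"rx":0,"ry":0,"rz":0},{"tx":-0.0014,"ty":0.0013,"tz":-0.13,"rx":0,"ry":0,"rz":0},{"tx":-0.0014,"ty":0.0013,"tz":-0.13,"rx":0,"ry":0,"rz":0},{"tx":-0.0014,"ty":0.0013,"tz":-0.13,"rx":0,"ry":0,"rz":0}]'
python3 -m jog '[{"tx":0,"ty":0,"tz":-0.005,"rx":0,"ry":0,"rz":0},{"tx":0,"ty":0,"tz":-0.008,"rx":0,"ry":0,"rz":0},{"tx":0,"ty":0,"tz":-0.01,"rx":0,"ry":0,"rz":0},{"tx":0,"ty":0,"tz":-0.01,"rx":0,"ry":0,"rz":0}]'
python3 -m jog '[{"tx":0,"ty":0,"tz":-0.002,"rx":0,"ry":0,"rz":0},{"tx":0,"ty":0,"tz":-0.003,"rx":0,"ry":0,"rz":0},{"tx":0,"ty":0,"tz":-0.003,"rx":0,"ry":0,"rz":0}]'
```

```text
time: 10.65
tcp_pos: [0.4187, 0.2358, 0.1075]
ee_rot: [0.112, 0.99, 0.01, -0.087]
force: [-0.2, -0.2, -1.2]
width: 0.196
gripper_force: 55.0
time: 11.05
tcp_pos: [0.418, 0.236, 0.0991]
ee_rot: [0.111, 0.99, 0.01, -0.087]
force: [-1.1, -0.5, -1.6]
width: 0.194
gripper_force: 55.0
time: 11.35
tcp_pos: [0.4179, 0.2359, 0.0964]
ee_rot: [0.111, 0.99, 0.01, -0.088]
force: [0.3, 0.3, -1.4]
width: 0.192
gripper_force: 55.0
```

```bash
python3 -m jog '[{"tx":0,"ty":0,"tz":-0.001,"rx":0,"ry":0,"rz":0},{"tx":0,"ty":0,"tz":-0.002,"rx":0,"ry":0,"rz":0},{"tx":0,"ty":0,"tz":-0.002,"rx":0,"ry":0,"rz":0}]'
python3 - <<'E'
from way import *
s=bot.read_state();print(s['tcp_pos'],s['force'])
for u,z,th in [(-.01,.005,8),(0,.005,6),(.01,.005,5),(.02,.005,5),(.03,.005,5),(.04,.005,5),(.05,.005,5)]: print(u,cmd(*binpose(u,z,th)))
E
```

```text
time: 11.65
tcp_pos: [0.418, 0.236, 0.0952]
ee_rot: [0.111, 0.99, 0.01, -0.088]
force: [-1.1, 0.2, 0.7]
width: 0.194
gripper_force: 55.0
[0.4180444  0.23596713 0.09515885] [-1.07280095  0.19157741  0.71958843]
-0.01 ({'tx': 0.0088, 'ty': -0.0032, 'tz': -0.0038, 'rx': -0.0042, 'ry': -0.0179, 'rz': -0.0001}, [0.425, 0.2334, 0.0922])
0 ({'tx': 0.0173, 'ty': -0.0051, 'tz': -0.008, 'rx': -0.0081, 'ry': -0.0349, 'rz': -0.0001}, [0.4319, 0.2319, 0.0887])
0.01 ({'tx': 0.0277, 'ty': -0.0075, 'tz': -0.0102, 'rx': -0.0101, 'ry': -0.0434, 'rz': -0.0001}, [0.4402, 0.23, 0.087])
0.02 ({'tx': 0.0399, 'ty': -0.0103, 'tz': -0.0102, 'rx': -0.0101, 'ry': -0.0434, 'rz': -0.0001}, [0.45, 0.2277, 0.087])
0.03 ({'tx': 0.0521, 'ty': -0.0131, 'tz': -0.0102, 'rx': -0.0101, 'ry': -0.0434, 'rz': -0.0001}, [0.4597, 0.2255, 0.087])
0.04 ({'tx': 0.0643, 'ty': -0.0158, 'tz': -0.0102, 'rx': -0.0101, 'ry': -0.0434, 'rz': -0.0001}, [0.4695, 0.2233, 0.087])
0.05 ({'tx': 0.0765, 'ty': -0.0186, 'tz': -0.0102, 'rx': -0.0101, 'ry': -0.0434, 'rz': -0.0001}, [0.4792, 0.2211, 0.087])
```

```bash
python3 -m jog '[{"tx":0.0088,"ty":-0.0032,"tz":-0.0038,"rx":-0.0042,"ry":-0.0179,"rz":0},{"tx":0.0173,"ty":-0.0051,"tz":-0.008,"rx":-0.0081,"ry":-0.0349,"rz":0},{"tx":0.0277,"ty":-0.0075,"tz":-0.0102,"rx":-0.0101,"ry":-0.0434,"rz":0},{"tx":0.0399,"ty":-0.0103,"tz":-0.0102,"rx":-0.0101,"ry":-0.0434,"rz":0}]'
python3 -m jog '[{"tx":0.0122,"ty":-0.0028,"tz":0,"rx":0,"ry":0,"rz":0},{"tx":0.0244,"ty":-0.0056,"tz":0,"rx":0,"ry":0,"rz":0}]'
python3 - <<'E'
from fit import *; from way import *
C={n:P(n) for n in ('top','scene')}
for u,z,th in [(.04,.005,5),(.05,.005,4),(.06,.005,3),(.07,.006,3)]: print(u,cmd(*binpose(u,z,th)))
for n in C: look('nut0',n,6)
c=cv2.resize(cv2.cvtColor(C['top']['image'],cv2.COLOR_RGB2BGR)[120:240,110:270],(400,300),interpolation=2)
d=cv2.resize(cv2.cvtColor(C['scene']['image'],cv2.COLOR_RGB2BGR)[210:315,335:475],(400,300),interpolation=2)
cv2.imwrite('pics/m7.png',np.hstack([c,d]))
E
```

```text
time: 12.05
tcp_pos: [0.4458, 0.2281, 0.0874]
ee_rot: [0.112, 0.993, 0.005, -0.048]
force: [-9.0, 2.4, 8.6]
width: 0.199
gripper_force: 55.0
time: 12.25
tcp_pos: [0.4667, 0.2235, 0.0872]
ee_rot: [0.112, 0.993, 0.005, -0.047]
force: [-12.5, 2.8, 12.0]
width: 0.192
gripper_force: 54.9
0.04 ({'tx': 0.0009, 'ty': 0.0001, 'tz': 0.0002, 'rx': -0.0001, 'ry': -0.0017, 'rz': 0.0003}, [0.4695, 0.2233, 0.087])
0.05 ({'tx': 0.0114, 'ty': -0.0023, 'tz': -0.0021, 'rx': -0.002, 'ry': -0.0102, 'rz': 0.0003}, [0.4779, 0.2214, 0.0852])
0.06 ({'tx': 0.0219, 'ty': -0.0047, 'tz': -0.0043, 'rx': -0.0039, 'ry': -0.0187, 'rz': 0.0003}, [0.4863, 0.2195, 0.0834])
0.07 ({'tx': 0.0341, 'ty': -0.0075, 'tz': -0.0031, 'rx': -0.0039, 'ry': -0.0187, 'rz': 0.0003}, [0.496, 0.2172, 0.0844])
nut0 top 0.62 [0.546 0.182 0.023]
nut0 top 0.47 [0.573 0.215 0.045]
nut0 top 0.44 [0.566 0.179 0.05 ]
nut0 top 0.29 [0.615 0.186 0.029]
nut0 scene 0.63 [0.583 0.211 0.044]
nut0 scene 0.55 [0.592 0.177 0.024]
nut0 scene 0.51 [0.574 0.18  0.043]
nut0 scene 0.5 [0.569 0.234 0.025]
```

View pics/m7.png

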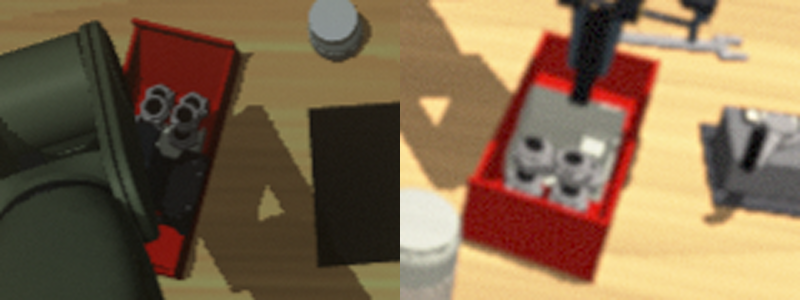

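The crop shows the scoop in the bin with its sides around the pile (right half, nuts at (535,160)–(575,190)) and the lip under the front nuts. The force is about 17 N, so I'll push on.

```bash
python3 -m jog '[{"tx":0.0114,"ty":-0.0023,"tz":-0.0021,"rx":-0.002,"ry":-0.0102,"rz":0},{"tx":0.0219,"ty":-0.0047,"tz":-0.0043,"rx":-0.0039,"ry":-0.0187,"rz":0},{"tx":0.0341,"ty":-0.0075,"tz":-0.0031,"rx":-0.0039,"ry":-0.0187,"rz":0}]'
python3 - <<'E'
from fit import *; from way import *
C={n:P(n) for n in ('top','scene')}
s=bot.read_state();print(s['tcp_pos'],s['force'],(R.from_quat(s['ee_rot'])*R.from_quat([0,1,0,0]).inv()).as_euler('ZYX',degrees=True))
for u,z,th in [(.075,.008,3),(.083,.014,0),(.088,.02,-5),(.092,.028,-10),(.094,.036,-15),(.095,.045,-18),(.095,.06,-18),(.095,.1,-18)]: print(u,cmd(*binpose(u,z,th)))
for n in C: look('nut0',n,6)
c=cv2.resize(cv2.cvtColor(C['top']['image'],cv2.COLOR_RGB2BGR)[120:240,110:270],(400,300),interpolation=2)
d=cv2.resize(cv2.cvtColor(C['scene']['image'],cv2.COLOR_RGB2BGR)[210:315,335:475],(400,300),interpolation=2)
cv2.imwrite('pics/m8.png',np.hstack([c,d]))
E
```

```text
time: 12.75
tcp_pos: [0.4941, 0.2171, 0.0837]
ee_rot: [0.111, 0.993, 0.002, -0.027]
force: [-2.3, 0.0, -4.6]
width: 0.194
gripper_force: 55.0
[0.49688283 0.21691418 0.08350532] [-0.22634292  0.42243581 -5.00937389] [-12.82708903   2.83953045  -0.01286074]
0.075 ({'tx': 0.005, 'ty': -0.001, 'tz': 0.0037, 'rx': 0.0004, 'ry': 0.0013, 'rz': -0.0001}, [0.5009, 0.2161, 0.0864])
0.083 ({'tx': 0.0099, 'ty': -0.0021, 'tz': 0.0042, 'rx': -0.0054, 'ry': -0.0242, 'rz': -0.0001}, [0.5048, 0.2152, 0.0869])
0.088 ({'tx': 0.0088, 'ty': -0.0018, 'tz': -0.0003, 'rx': -0.0151, 'ry': -0.0667, 'rz': -0.0001}, [0.5039, 0.2155, 0.0833])
0.092 ({'tx': 0.0074, 'ty': -0.0015, 'tz': -0.003, 'rx': -0.0248, 'ry': -0.1093, 'rz': -0.0001}, [0.5028, 0.2157, 0.0811])
0.094 ({'tx': 0.0048, 'ty': -0.0009, 'tz': -0.0061, 'rx': -0.0345, 'ry': -0.1518, 'rz': -0.0001}, [0.5007, 0.2162, 0.0786])
0.095 ({'tx': 0.0035, 'ty': -0.0006, 'tz': -0.003, 'rx': -0.0403, 'ry': -0.1773, 'rz': -0.0}, [0.4997, 0.2164, 0.0811])
0.095 ({'tx': 0.0035, 'ty': -0.0006, 'tz': 0.0158, 'rx': -0.0403, 'ry': -0.1773, 'rz': -0.0}, [0.4997, 0.2164, 0.0961])
0.095 ({'tx': 0.0035, 'ty': -0.0006, 'tz': 0.0658, 'rx': -0.0403, 'ry': -0.1773, 'rz': -0.0}, [0.4997, 0.2164, 0.1361])
nut0 top 0.48 [0.601 0.209 0.026]
nut0 top 0.41 [0.571 0.177 0.05 ]
nut0 scene 0.6 [0.603 0.212 0.028]
```

View pics/m8.png

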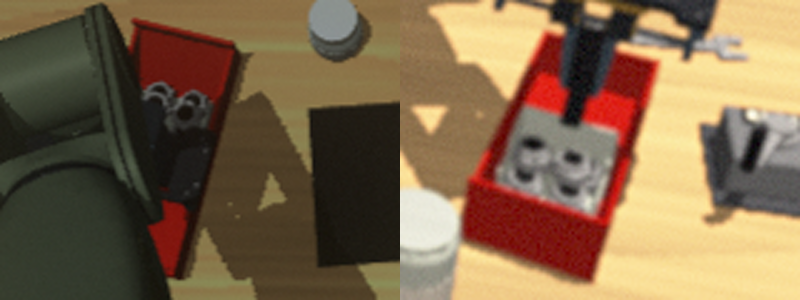

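The crop shows all the nuts inside the scoop at (550,170), against the bin's slope. Now I'll curl the scoop back and lift.

```bash
python3 -m jog '[{"tx":0.005,"ty":-0.001,"tz":0.0037,"rx":0,"ry":0,"rz":0},{"tx":0.0099,"ty":-0.0021,"tz":0.0042,"rx":-0.0054,"ry":-0.0242,"rz":0},{"tx":0.0088,"ty":-0.0018,"tz":-0.0003,"rx":-0.0151,"ry":-0.0667,"rz":0},{"tx":0.0074,"ty":-0.0015,"tz":-0.003,"rx":-0.0248,"ry":-0.1093,"rz":0},{"tx":0.0048,"ty":-0.0009,"tz":-0.0061,"rx":-0.0345,"ry":-0.1518,"rz":0},{"tx":0.0035,"ty":-0.0006,"tz":-0.003,"rx":-0.0403,"ry":-0.1773,"rz":0},{"tx":0.0035,"ty":-0.0006,"tz":0.006,"rx":-0.0403,"ry":-0.1773,"rz":0},{"tx":0.0035,"ty":-0.0006,"tz":0.0158,"rx":-0.0403,"ry":-0.1773,"rz":0}]'
python3 -m jog '[{"tx":0,"ty":0,"tz":0.015,"rx":0,"ry":0,"rz":0},{"tx":0,"ty":0,"tz":0.04,"rx":0,"ry":0,"rz":0},{"tx":0,"ty":0,"tz":0.075,"rx":0,"ry":0,"rz":0},{"tx":0,"ty":0,"tz":0.11,"rx":0,"ry":0,"rz":0},{"tx":0,"ty":0,"tz":0.13,"rx":0,"ry":0,"rz":0},{"tx":0,"ty":0,"tz":0.13,"rx":0,"ry":0,"rz":0}]'
python3 - <<'E'
from fit import *; from way import *
C={n:P(n) for n in ('top','scene')}
s=bot.read_state();print(s['tcp_pos'],s['force'],(R.from_quat(s['ee_rot'])*R.from_quat([0,1,0,0]).inv()).as_euler('ZYX',degrees=True))
c=cv2.resize(cv2.cvtColor(C['top']['image'],cv2.COLOR_RGB2BGR)[110:230,110:270],(400,300),interpolation=2)
d=cv2.resize(cv2.cvtColor(C['scene']['image'],cv2.COLOR_RGB2BGR)[180:315,315:495],(400,300),interpolation=2)
cv2.imwrite('pics/m9.png',np.hstack([c,d]))
E
```

```text
time: 13.75
tcp_pos: [0.4996, 0.217, 0.0974]
ee_rot: [0.11, 0.982, -0.017, 0.155]
force: [0.5, 0.2, -5.3]
width: 0.195
gripper_force: 55.0
time: 14.35
tcp_pos: [0.5019, 0.2176, 0.2052]
ee_rot: [0.111, 0.981, -0.015, 0.159]
force: [1.4, 1.3, -4.8]
width: 0.194
gripper_force: 55.0
[0.49952769 0.21645367 0.20116918] [-0.3033277   0.81137222 -5.83013377] [-12.88757487 -17.98664967   0.06833678]
```

View pics/m9.png

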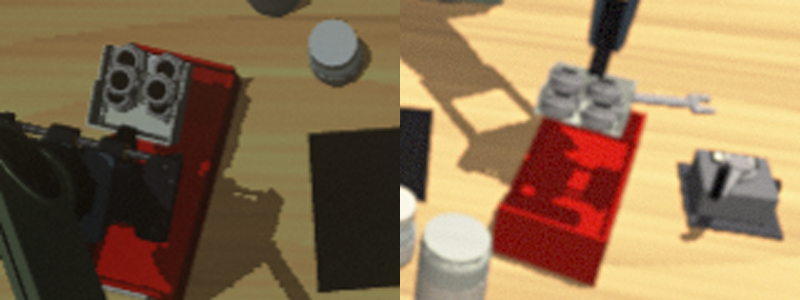

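The picture shows the pile in the scoop (left half, (145,85)) and the bin empty. The weight reading of about 5.8 N fits six nuts. Next is the gentle carry to the dish.

```bash
cat >> way.py <<'E'
Dc=np.array([.558,-.2245]);DY=-.38
def dishpose(s,lz,th): return pose(Dc[0]+s*np.cos(DY),Dc[1]+s*np.sin(DY),lz,DY,th)
E
python3 - <<'E'
from way import *
t,S=dishpose(-.03,.125,-18)
c,tt=cmd(t,S);print(tt)
k=list(c);v=np.array(list(c.values()));print(v)
for f in (.01,.03,.07,.12,.18,.24,.3,.36,.42,.48): print(f,(v*f).round(4).tolist())
E
```

```text
[0.4143, -0.1671, 0.1611]
[-1.066e-01 -4.794e-01 -5.010e-02 -6.000e-04  1.000e-04 -7.770e-02]
0.01 [-0.0011, -0.0048, -0.0005, -0.0, 0.0, -0.0008]
0.03 [-0.0032, -0.0144, -0.0015, -0.0, 0.0, -0.0023]
0.07 [-0.0075, -0.0336, -0.0035, -0.0, 0.0, -0.0054]
0.12 [-0.0128, -0.0575, -0.006, -0.0001, 0.0, -0.0093]
0.18 [-0.0192, -0.0863, -0.009, -0.0001, 0.0, -0.014]
0.24 [-0.0256, -0.1151, -0.012, -0.0001, 0.0, -0.0186]
0.3 [-0.032, -0.1438, -0.015, -0.0002, 0.0, -0.0233]
0.36 [-0.0384, -0.1726, -0.018, -0.0002, 0.0, -0.028]
0.42 [-0.0448, -0.2013, -0.021, -0.0003, 0.0, -0.0326]
0.48 [-0.0512, -0.2301, -0.024, -0.0003, 0.0, -0.0373]
```

```bash
python3 -m jog '[{"tx":-0.001,"ty":-0.005,"tz":0,"rx":0,"ry":0,"rz":-0.001},{"tx":-0.003,"ty":-0.014,"tz":0,"rx":0,"ry":0,"rz":-0.002},{"tx":-0.007,"ty":-0.033,"tz":0,"rx":0,"ry":0,"rz":-0.005},{"tx":-0.013,"ty":-0.057,"tz":0,"rx":0,"ry":0,"rz":-0.009},{"tx":-0.019,"ty":-0.086,"tz":0,"rx":0,"ry":0,"rz":-0.014},{"tx":-0.026,"ty":-0.115,"tz":0,"rx":0,"ry":0,"rz":-0.019},{"tx":-0.032,"ty":-0.144,"tz":0,"rx":0,"ry":0,"rz":-0.023},{"tx":-0.038,"ty":-0.173,"tz":0,"rx":0,"ry":0,"rz":-0.028},{"tx":-0.045,"ty":-0.201,"tz":0,"rx":0,"ry":0,"rz":-0.033},{"tx":-0.051,"ty":-0.23,"tz":0,"rx":0,"ry":0,"rz":-0.037}]'
python3 -m jog '[{"tx":-0.006,"ty":-0.029,"tz":0,"rx":0,"ry":0,"rz":-0.005},{"tx":-0.013,"ty":-0.058,"tz":0,"rx":0,"ry":0,"rz":-0.009},{"tx":-0.019,"ty":-0.087,"tz":0,"rx":0,"ry":0,"rz":-0.014},{"tx":-0.026,"ty":-0.115,"tz":0,"rx":0,"ry":0,"rz":-0.019},{"tx":-0.032,"ty":-0.144,"tz":0,"rx":0,"ry":0,"rz":-0.023},{"tx":-0.038,"ty":-0.173,"tz":0,"rx":0,"ry":0,"rz":-0.028},{"tx":-0.044,"ty":-0.2,"tz":0,"rx":0,"ry":0,"rz":-0.033},{"tx":-0.05,"ty":-0.222,"tz":0,"rx":0,"ry":0,"rz":-0.037},{"tx":-0.053,"ty":-0.237,"tz":0,"rx":0,"ry":0,"rz":-0.039},{"tx":-0.055,"ty":-0.247,"tz":0,"rx":0,"ry":0,"rz":-0.04}]'
python3 -m jog '[{"tx":-0.0004,"ty":-0.0014,"tz":0,"rx":0,"ry":0,"rz":0},{"tx":-0.0004,"ty":-0.0014,"tz":0,"rx":0,"ry":0,"rz":0},{"tx":-0.0004,"ty":-0.0014,"tz":0,"rx":0,"ry":0,"rz":0}]'
python3 - <<'E'
from fit import *; from way import *
C={n:P(n) for n in ('top','scene')}
s=bot.read_state();print(s['tcp_pos'],s['force'],(R.from_quat(s['ee_rot'])*R.from_quat([0,1,0,0]).inv()).as_euler('ZYX',degrees=True))
for w in [(-.03,.1,-13),(-.03,.085,-7),(-.03,.07,0),(-.03,.06,7),(-.03,.055,14),(-.03,.052,21),(-.03,.05,28),(-.03,.05,35),(-.03,.05,42),(-.03,.05,49),(-.03,.05,56),(-.03,.05,63),(-.03,.05,70)]: print(w,cmd(*dishpose(*w)))
c=cv2.resize(cv2.cvtColor(C['top']['image'],cv2.COLOR_RGB2BGR)[110:230,250:410],(400,300),interpolation=2)
d=cv2.resize(cv2.cvtColor(C['scene']['image'],cv2.COLOR_RGB2BGR)[165:300,170:350],(400,300),interpolation=2)
cv2.imwrite('pics/m10.png',np.hstack([c,d]))
E
```

```text
time: 15.45
tcp_pos: [0.457, 0.0307, 0.2003]
ee_rot: [0.147, 0.977, -0.024, 0.154]
force: [0.8, -0.3, -5.3]
width: 0.203
gripper_force: 55.0
time: 16.45
tcp_pos: [0.4129, -0.1661, 0.2003]
ee_rot: [0.186, 0.97, -0.03, 0.153]
force: [0.2, 1.0, -4.7]
width: 0.196
gripper_force: 55.0
time: 16.75
tcp_pos: [0.4142, -0.1656, 0.2007]
ee_rot: [0.185, 0.97, -0.029, 0.154]
force: [-1.2, 0.2, -4.1]
width: 0.193
gripper_force: 55.0
[ 0.41441254 -0.16551647  0.20082431] [ 0.26567908 -0.84526829 -4.85256435] [-21.58628384 -18.00023954   0.02798074]
(-0.03, 0.1, -13) ({'tx': 0.004, 'ty': -0.0037, 'tz': -0.0675, 'rx': 0.0159, 'ry': 0.0406, 'rz': -0.0017}, [0.4176, -0.1684, 0.1468])
(-0.03, 0.085, -7) ({'tx': 0.0105, 'ty': -0.0062, 'tz': -0.0707, 'rx': 0.0352, 'ry': 0.0893, 'rz': -0.0017}, [0.4228, -0.1705, 0.1443])
(-0.03, 0.07, 0) ({'tx': 0.0199, 'ty': -0.01, 'tz': -0.0724, 'rx': 0.0578, 'ry': 0.1461, 'rz': -0.0016}, [0.4303, -0.1735, 0.1429])
(-0.03, 0.06, 7) ({'tx': 0.0311, 'ty': -0.0145, 'tz': -0.0692, 'rx': 0.0804, 'ry': 0.2028, 'rz': -0.0016}, [0.4393, -0.1771, 0.1455])
(-0.03, 0.055, 14) ({'tx
[... 483 characters left out ...]
15}, [0.4872, -0.1962, 0.1714])
(-0.03, 0.05, 42) ({'tx': 0.1085, 'ty': -0.0454, 'tz': -0.0309, 'rx': 0.1932, 'ry': 0.4867, 'rz': -0.0014}, [0.5013, -0.2018, 0.1761])
(-0.03, 0.05, 49) ({'tx': 0.1267, 'ty': -0.0526, 'tz': -0.0273, 'rx': 0.2158, 'ry': 0.5434, 'rz': -0.0014}, [0.5157, -0.2076, 0.179])
(-0.03, 0.05, 56) ({'tx': 0.145, 'ty': -0.06, 'tz': -0.0262, 'rx': 0.2383, 'ry': 0.6002, 'rz': -0.0013}, [0.5304, -0.2135, 0.1799])
(-0.03, 0.05, 63) ({'tx': 0.1634, 'ty': -0.0673, 'tz': -0.0274, 'rx': 0.2609, 'ry': 0.657, 'rz': -0.0012}, [0.5451, -0.2194, 0.1789])
(-0.03, 0.05, 70) ({'tx': 0.1815, 'ty': -0.0745, 'tz': -0.0311, 'rx': 0.2835, 'ry': 0.7137, 'rz': -0.0012}, [0.5596, -0.2251, 0.176])
```

I've used up my picture allowance, and one over: m9 was the eleventh view. From here I check by numbers only. Tipping now.

```bash
python3 -m jog '[{"tx":0.001,"ty":-0.0015,"tz":-0.02,"rx":0,"ry":0,"rz":0},{"tx":0.003,"ty":-0.0025,"tz":-0.045,"rx":0.008,"ry":0.02,"rz":-0.001},{"tx":0.004,"ty":-0.0037,"tz":-0.0675,"rx":0.0159,"ry":0.0406,"rz":-0.0017},{"tx":0.0105,"ty":-0.0062,"tz":-0.0707,"rx":0.0352,"ry":0.0893,"rz":-0.0017},{"tx":0.0199,"ty":-0.01,"tz":-0.0724,"rx":0.0578,"ry":0.1461,"rz":-0.0016},{"tx":0.0311,"ty":-0.0145,"tz":-0.0692,"rx":0.0804,"ry":0.2028,"rz":-0.0016},{"tx":0.044,"ty":-0.0196,"tz":-0.0614,"rx":0.1029,"ry":0.2596,"rz":-0.0016},{"tx":0.044,"ty":-0.0196,"tz":-0.0614,"rx":0.1029,"ry":0.2596,"rz":-0.0016}]'
python3 - <<'E'
from h import *; from way import *
s=bot.read_state();print(s['tcp_pos'],s['force'],(R.from_quat(s['ee_rot'])*R.from_quat([0,1,0,0]).inv()).as_euler('ZYX',degrees=True))
for w in [(-.03,.052,18),(-.03,.052,22),(-.03,.05,26),(-.03,.05,30),(-.03,.05,34),(-.03,.05,38),(-.03,.05,42),(-.03,.05,46),(-.03,.05,50)]: print(w,cmd(*dishpose(*w)))
P('top');look('nut0','top',6);P('scene');look('nut0','scene',6)
E
```

```text
time: 17.65
tcp_pos: [0.4554, -0.1835, 0.1505]
ee_rot: [0.187, 0.975, 0.022, -0.117]
force: [0.6, -1.3, -5.7]
width: 0.195
gripper_force: 55.0
[ 0.45543747 -0.18353793  0.15054348] [ 0.61521673 -1.26490249 -5.73695999] [-21.7703639   13.67757213  -0.04111804]
(-0.03, 0.052, 18) ({'tx': 0.0008, 'ty': -0.0003, 'tz': 0.005, 'rx': 0.0143, 'ry': 0.0349, 'rz': -0.0001}, [0.4561, -0.1838, 0.1546])
(-0.03, 0.052, 22) ({'tx': 0.0094, 'ty': -0.0037, 'tz': 0.0116, 'rx': 0.0273, 'ry': 0.0673, 'rz': -0.0001}, [0.4629, -0.1865, 0.1599])
(-0.03, 0.05, 26) ({'tx': 0.0183, 'ty': -0.0073, 'tz': 0.0151, 'rx': 0.0402, 'ry': 0.0997, 'rz': -0.0001}, [0.4701, -0.1894, 0.1626])
(-0.03, 0.05, 30) ({'tx': 0.0276, 'ty': -0.011, 'tz': 0.0204, 'rx': 0.0531, 'ry': 0.1322, 'rz': -0.0002}, [0.4775, -0.1924, 0.1669])
(-0.03, 0.05, 34) ({'tx': 0.0372, 'ty': -0.0149, 'tz': 0.025, 'rx': 0.0661, 'ry': 0.1646, 'rz': -0.0002}, [0.4852, -0.1954, 0.1706])
(-0.03, 0.05, 38) ({'tx': 0.0471, 'ty': -0.0188, 'tz': 0.0289, 'rx': 0.079, 'ry': 0.197, 'rz': -0.0002}, [0.4932, -0.1986, 0.1736])
(-0.03, 0.05, 42) ({'tx': 0.0573, 'ty': -0.0229, 'tz': 0.032, 'rx': 0.092, 'ry': 0.2294, 'rz': -0.0002}, [0.5013, -0.2018, 0.1761])
(-0.03, 0.05, 46) ({'tx': 0.0676, 'ty': -0.027, 'tz': 0.0343, 'rx': 0.1049, 'ry': 0.2618, 'rz': -0.0002}, [0.5095, -0.2051, 0.178])
(-0.03, 0.05, 50) ({'tx': 0.078, 'ty': -0.0311, 'tz': 0.0358, 'rx': 0.1179, 'ry': 0.2942, 'rz': -0.0002}, [0.5178, -0.2085, 0.1792])
nut0 scene 0.7 [ 0.563 -0.197  0.055]
nut0 scene 0.59 [ 0.491 -0.216  0.082]
nut0 scene 0.56 [ 0.538 -0.232  0.065]
nut0 scene 0.47 [ 0.512 -0.182  0.085]
nut0 scene 0.44 [ 0.529 -0.227  0.095]
```

```bash
python3 -m jog '[{"tx":0.0008,"ty":-0.0003,"tz":0.005,"rx":0.0143,"ry":0.0349,"rz":0},{"tx":0.0094,"ty":-0.0037,"tz":0.0116,"rx":0.0273,"ry":0.0673,"rz":0},{"tx":0.0183,"ty":-0.0073,"tz":0.0151,"rx":0.0402,"ry":0.0997,"rz":0},{"tx":0.0276,"ty":-0.011,"tz":0.0204,"rx":0.0531,"ry":0.1322,"rz":0},{"tx":0.0372,"ty":-0.0149,"tz":0.025,"rx":0.0661,"ry":0.1646,"rz":0},{"tx":0.0471,"ty":-0.0188,"tz":0.0289,"rx":0.079,"ry":0.197,"rz":0},{"tx":0.0573,"ty":-0.0229,"tz":0.032,"rx":0.092,"ry":0.2294,"rz":0},{"tx":0.0676,"ty":-0.027,"tz":0.0343,"rx":0.1049,"ry":0.2618,"rz":0},{"tx":0.078,"ty":-0.0311,"tz":0.0358,"rx":0.1179,"ry":0.2942,"rz":0},{"tx":0.078,"ty":-0.0311,"tz":0.0358,"rx":0.1179,"ry":0.2942,"rz":0}]'
python3 - <<'E'
from h import *; from way import *
s=bot.read_state();print(s['tcp_pos'],s['force'],s['joint_positions'],(R.from_quat(s['ee_rot'])*R.from_quat([0,1,0,0]).inv()).as_euler('ZYX',degrees=True))
for w in [(-.03,.052,55),(-.03,.055,60),(-.03,.055,65),(-.03,.055,70)]: print(w,cmd(*dishpose(*w)))
P('top');look('nut0','top',6);P('scene');look('nut0','scene',6)
E
```

```text
time: 18.85
tcp_pos: [0.5128, -0.2068, 0.1789]
ee_rot: [0.171, 0.889, 0.08, -0.417]
force: [-0.4, -1.4, -2.5]
width: 0.193
gripper_force: 55.0
[ 0.51279892 -0.20680743  0.17887152] [-0.42180143 -1.448422   -2.49105986] [-0.39675615  0.78820734  1.14872909 -0.0145419   2.0807131  -1.58814194] [-2.18152628e+01  5.02007843e+01 -2.25330591e-02]
(-0.03, 0.052, 55) ({'tx': 0.0194, 'ty': -0.0073, 'tz': 0.0038, 'rx': 0.0157, 'ry': 0.0388, 'rz': 0.0002}, [0.5283, -0.2127, 0.1819])
(-0.03, 0.055, 60) ({'tx': 0.0326, 'ty': -0.0126, 'tz': 0.0071, 'rx': 0.0319, 'ry': 0.0794, 'rz': 0.0002}, [0.5389, -0.2169, 0.1845])
(-0.03, 0.055, 65) ({'tx': 0.0456, 'ty': -0.0178, 'tz': 0.0055, 'rx': 0.048, 'ry': 0.1199, 'rz': 0.0002}, [0.5493, -0.221, 0.1832])
(-0.03, 0.055, 70) ({'tx': 0.0585, 'ty': -0.0229, 'tz': 0.0026, 'rx': 0.0642, 'ry': 0.1604, 'rz': 0.0002}, [0.5596, -0.2251, 0.181])
nut0 scene 0.7 [ 0.591 -0.241  0.033]
nut0 scene 0.58 [ 0.531 -0.176  0.024]
nut0 scene 0.54 [ 0.593 -0.21   0.022]
```

```bash
python3 -m jog '[{"tx":0.0194,"ty":-0.0073,"tz":0.0038,"rx":0.0157,"ry":0.0388,"rz":0},{"tx":0.0326,"ty":-0.0126,"tz":0.0071,"rx":0.0319,"ry":0.0794,"rz":0},{"tx":0.0456,"ty":-0.0178,"tz":0.0055,"rx":0.048,"ry":0.1199,"rz":0},{"tx":0.0585,"ty":-0.0229,"tz":0.0026,"rx":0.0642,"ry":0.1604,"rz":0},{"tx":0.0585,"ty":-0.0229,"tz":0.0026,"rx":0.0642,"ry":0.1604,"rz":0},{"tx":0.0585,"ty":-0.0229,"tz":0.015,"rx":0.0642,"ry":0.1604,"rz":0},{"tx":0.0585,"ty":-0.0229,"tz":0.05,"rx":0.0642,"ry":0.1604,"rz":0},{"tx":0.0585,"ty":-0.0229,"tz":0.1,"rx":0.0642,"ry":0.1604,"rz":0},{"tx":0.0585,"ty":-0.0229,"tz":0.1,"rx":0.0642,"ry":0.1604,"rz":0},{"tx":0.0585,"ty":-0.0229,"tz":0.1,"rx":0.0642,"ry":0.1604,"rz":0}]'
python3 - <<'E'
from h import *; from way import *
s=bot.read_state();print(s['tcp_pos'],s['force'],s['joint_positions'],(R.from_quat(s['ee_rot'])*R.from_quat([0,1,0,0]).inv()).as_euler('ZYX',degrees=True))
for n in('top','scene'):
  c=P(n); look('nut0',n,8)
  for q in('scoop_bowl','dish'): look(q,n,3)
E
```

```text
time: 20.05
tcp_pos: [0.5563, -0.2239, 0.2624]
ee_rot: [0.155, 0.806, 0.108, -0.561]
force: [0.1, 0.8, -2.1]
width: 0.197
gripper_force: 55.0
[ 0.55630907 -0.22388238  0.26240221] [ 0.12034052  0.80583023 -2.07181415] [-0.39462496  0.98706967  0.74625269 -0.02699939  2.62417208 -1.59892593] [-2.18411291e+01  6.96769042e+01 -4.37854456e-02]
dish top 0.88 [ 0.619 -0.572  0.003]
dish top 0.74 [ 0.161 -0.315  0.002]
dish top 0.62 [ 0.489 -0.196  0.   ]
nut0 scene 0.68 [ 0.551 -0.195  0.03 ]
nut0 scene 0.48 [ 0.575 -0.253  0.023]
nut0 scene 0.43 [ 0.544 -0.236  0.022]
scoop_bowl scene 0.57 [ 0.53  -0.204  0.174]
dish scene 0.71 [ 0.11  -0.288  0.012]
dish scene 0.7 [ 0.528 -0.204  0.17 ]
dish scene 0.7 [0.533 0.375 0.033]
```

```bash
python3 - <<'E'
from way import *
print(cmd(np.array([.4393,-.0143,.20]),R.identity()))
E
```

```text
({'tx': -0.1471, 'ty': 0.2624, 'tz': -0.0729, 'rx': -0.1163, 'ry': -0.6043, 'rz': 0.1658}, [0.4393, -0.0143, 0.2])
```

```bash
python3 -m jog '[{"tx":-0.02,"ty":0.01,"tz":0,"rx":-0.0116,"ry":-0.0604,"rz":0.0166},{"tx":-0.04,"ty":0.025,"tz":0,"rx":-0.0233,"ry":-0.1209,"rz":0.0332},{"tx":-0.06,"ty":0.05,"tz":0,"rx":-0.0349,"ry":-0.1813,"rz":0.0497},{"tx":-0.08,"ty":0.08,"tz":0,"rx":-0.0465,"ry":-0.2417,"rz":0.0663},{"tx":-0.1,"ty":0.11,"tz":-0.02,"rx":-0.058,"ry":-0.302,"rz":0.083},{"tx":-0.12,"ty":0.15,"tz":-0.04,"rx":-0.07,"ry":-0.3626,"rz":0.0995},{"tx":-0.14,"ty":0.19,"tz":-0.06,"rx":-0.0814,"ry":-0.423,"rz":0.116},{"tx":-0.1471,"ty":0.23,"tz":-0.0729,"rx":-0.093,"ry":-0.4834,"rz":0.1326},{"tx":-0.1471,"ty":0.2624,"tz":-0.0729,"rx":-0.105,"ry":-0.544,"rz":0.149},{"tx":-0.1471,"ty":0.2624,"tz":-0.0729,"rx":-0.1163,"ry":-0.6043,"rz":0.1658}]'
python3 -m jog '[{"tx":0,"ty":0,"tz":0,"rx":0,"ry":0,"rz":0},{"tx":0,"ty":0,"tz":0,"rx":0,"ry":0,"rz":0},{"tx":0,"ty":0,"tz":0,"rx":0,"ry":0,"rz":0}]'
python3 - <<'E'
from fit import *; from way import *
s=bot.read_state();print(s['tcp_pos'],s['force'],(R.from_quat(s['ee_rot'])*R.from_quat([0,1,0,0]).inv()).as_euler('ZYX',degrees=True))
print(cmd(np.array([.4393,-.0143,.082]),R.identity()))
for n in('top','scene'):
  c=P(n); look('nut0',n,8); look('dish',n)
  for t in bot.trace('scoop',n)[:1]:
    r=up(t['region']);x,e=fit([(c,r)],M['scoop'],(.506,-.0143,0,s['tcp_pos'][2]-.073));print(n,x.round(4),round(e,3))
E
```

```text
time: 21.45
tcp_pos: [0.4379, -0.0119, 0.2008]
ee_rot: [-0.002, 1.0, 0.0, 0.002]
force: [0.4, -0.7, -2.2]
width: 0.196
gripper_force: 55.0
time: 21.75
tcp_pos: [0.4404, -0.0148, 0.2008]
ee_rot: [0.001, 1.0, 0.0, 0.0]
force: [0.4, -0.0, -1.0]
width: 0.197
gripper_force: 55.0
[ 0.44043015 -0.01482535  0.2007769 ] [ 0.35847781 -0.01290796 -1.01952445] [-0.08295698 -0.02670055  0.00703332]
({'tx': -0.0014, 'ty': 0.0007, 'tz': -0.1485, 'rx': -0.0001, 'ry': 0.0002, 'rz': 0.0007}, [0.4393, -0.0143, 0.082])
nut0 top 0.66 [ 0.6   -0.263  0.029]
nut0 top 0.65 [ 0.567 -0.26   0.022]
nut0 top 0.56 [ 0.527 -0.179  0.023]
nut0 top 0.5 [ 0.537 -0.239  0.028]
nut0 top 0.43 [ 0.544 -0.198  0.032]
nut0 top 0.39 [ 0.584 -0.212  0.022]
dish top 0.82 [ 0.162 -0.316  0.002]
dish top 0.79 [ 0.62  -0.571  0.002]
dish top 0.59 [ 0.568 -0.227  0.004]
nut0 scene 0.54 [ 0.547 -0.236  0.024]
nut0 scene 0.53 [0.542 0.373 0.06 ]
nut0 scene 0.51 [ 0.534 -0.174  0.024]
nut0 scene 0.5 [ 0.575 -0.253  0.019]
nut0 scene 0.43 [ 0.604 -0.257  0.021]
nut0 scene 0.38 [ 0.475 -0.018  0.134]
dish scene 0.89 [ 0.545 -0.226  0.014]
dish scene 0.85 [ 0.15  -0.311  0.011]
dish scene 0.74 [ 0.583 -0.579  0.012]
scene [ 0.5055 -0.0144  0.0151  0.1239] 0.087
```

All six nuts are in the dish, each within 60 mm of its centre. Lowering the scoop onto the mat.

```bash
python3 -m jog '[{"tx":-0.001,"ty":0.0005,"tz":-0.06,"rx":0,"ry":0,"rz":0},{"tx":-0.001,"ty":0.0005,"tz":-0.11,"rx":0,"ry":0,"rz":0},{"tx":-0.001,"ty":0.0005,"tz":-0.14,"rx":0,"ry":0,"rz":0},{"tx":-0.001,"ty":0.0005,"tz":-0.149,"rx":0,"ry":0,"rz":0},{"tx":-0.001,"ty":0.0005,"tz":-0.149,"rx":0,"ry":0,"rz":0},{"tx":-0.001,"ty":0.0005,"tz":-0.149,"rx":0,"ry":0,"rz":0}]'
python3 -m jog '[{"tx":0,"ty":0,"tz":-0.0025,"rx":0,"ry":0,"rz":0},{"tx":0,"ty":0,"tz":-0.005,"rx":0,"ry":0,"rz":0},{"tx":0,"ty":0,"tz":-0.005,"rx":0,"ry":0,"rz":0}]'
python3 -m jog '[{"tx":0,"ty":0,"tz":-0.0012,"rx":0,"ry":0,"rz":0},{"tx":0,"ty":0,"tz":-0.002,"rx":0,"ry":0,"rz":0},{"tx":0,"ty":0,"tz":-0.002,"rx":0,"ry":0,"rz":0}]'
```

```text
time: 22.75
tcp_pos: [0.4398, -0.014, 0.0828]
ee_rot: [0.0, 1.0, -0.0, 0.002]
force: [0.8, -0.3, -0.6]
width: 0.192
gripper_force: 55.0
time: 23.05
tcp_pos: [0.4387, -0.0139, 0.078]
ee_rot: [0.0, 1.0, -0.0, 0.001]
force: [0.2, 0.3, -1.1]
width: 0.194
gripper_force: 55.0
time: 23.35
tcp_pos: [0.4385, -0.0139, 0.076]
ee_rot: [0.0, 1.0, -0.0, 0.001]
force: [-0.4, 0.6, -0.8]
width: 0.191
gripper_force: 55.0
```

```bash
python3 -m jog '[{"tx":0,"ty":0,"tz":-0.0008,"rx":0,"ry":0,"rz":0},{"tx":0,"ty":0,"tz":-0.0008,"rx":0,"ry":0,"rz":0}]'
python3 -m jog '[{"tx":0,"ty":0,"tz":0,"rx":0,"ry":0,"rz":0},{"tx":0,"ty":0,"tz":0,"rx":0,"ry":0,"rz":0},{"tx":0,"ty":0,"tz":0,"rx":0,"ry":0,"rz":0},{"tx":0,"ty":0,"tz":0,"rx":0,"ry":0,"rz":0},{"tx":0,"ty":0,"tz":0,"rx":0,"ry":0,"rz":0},{"tx":0,"ty":0,"tz":0,"rx":0,"ry":0,"rz":0},{"tx":0,"ty":0,"tz":0,"rx":0,"ry":0,"rz":0},{"tx":0,"ty":0,"tz":0,"rx":0,"ry":0,"rz":0}]' 0.9
python3 -m jog '[{"tx":0,"ty":0,"tz":0.02,"rx":0,"ry":0,"rz":0},{"tx":0,"ty":0,"tz":0.06,"rx":0,"ry":0,"rz":0},{"tx":0,"ty":0,"tz":0.12,"rx":0,"ry":0,"rz":0},{"tx":0,"ty":0,"tz":0.18,"rx":0,"ry":0,"rz":0},{"tx":0,"ty":0,"tz":0.23,"rx":0,"ry":0,"rz":0},{"tx":0,"ty":0,"tz":0.25,"rx":0,"ry":0,"rz":0},{"tx":0,"ty":0,"tz":0.25,"rx":0,"ry":0,"rz":0}]'
python3 - <<'E'
from fit import *
s=bot.read_state();print(s['tcp_pos'],s['force'],s['time'])
for n in('top','scene','wrist'):
  c=P(n)
  for t in bot.trace('scoop',n)[:1]:
    r=up(t['region']);x,e=fit([(c,r)],M['scoop'],(.506,-.0143,0),.003);print(n,t['conf'],x.round(4),round(e,3))
  for q in('lever_post','lever_pivot','counter'): look(q,n,2)
E
```

```text
time: 23.55
tcp_pos: [0.4386, -0.0139, 0.0758]
ee_rot: [0.0, 1.0, -0.0, 0.001]
force: [-1.7, -0.6, 3.3]
width: 0.193
gripper_force: 55.0
time: 24.35
tcp_pos: [0.4386, -0.0139, 0.0754]
ee_rot: [0.0, 1.0, -0.0, 0.001]
force: [0.1, -0.4, -1.0]
width: 0.866
gripper_force: 0.0
time: 25.05
tcp_pos: [0.4399, -0.014, 0.278]
ee_rot: [0.0, 1.0, -0.0, 0.004]
force: [0.3, 0.6, -0.2]
width: 0.899
gripper_force: 0.0
[ 0.43990969 -0.01395048  0.27801522] [ 0.28756214  0.58968795 -0.16576121] 25.05
lever_post top 0.75 [0.525 0.374 0.059]
lever_pivot top 0.7 [0.494 0.369 0.046]
counter top 0.95 [0.494 0.373 0.044]
scene 0.7 [ 0.5086 -0.0135 -0.0143] 0.051
lever_post scene 0.7 [0.543 0.371 0.058]
lever_pivot scene 0.81 [0.532 0.377 0.035]
lever_pivot scene 0.68 [ 0.479 -0.01   0.007]
wrist 0.86 [ 0.5042 -0.0145 -0.0029] 0.121
lever_post wrist 0.71 [ 0.498 -0.014  0.001]
lever_post wrist 0.48 [ 0.715 -0.09   0.027]
lever_pivot wrist 0.91 [0.493 0.347 0.012]
counter wrist 0.64 [ 0.495 -0.018  0.007]
counter wrist 0.56 [0.494 0.34  0.019]
```

```bash
python3 - <<'E'
from h import *
c=dict(np.load('w2.npz'))
print('foot',onz(c,[(354,103),(418,103),(417,173),(352,174)],.006).round(4).tolist())
print('pivot',onz(c,[(397,140)],.06).round(4))
im=c['image'].astype(int)
m=(im.max(2)<60);m[:174]=0;m[200:]=0;m[:,:358]=0;m[:,388:]=0
n,l,st,ce=cv2.connectedComponentsWithStats(m.astype(np.uint8));print(st[1:],ce[1:])
ys,xs=np.nonzero(m);pts=np.c_[xs,ys];mu=pts.mean(0)
for z in(.055,.076,.097): print(z,onz(c,[mu],z).round(4))
for y in range(176,202): print(''.join('%4d'%v for v in im[y,360:390].max(1)))
E
```

```text
foot [[0.4417, 0.3355, 0.006], [0.44, 0.4345, 0.006], [0.5485, 0.4441, 0.006], [0.5506, 0.3384, 0.006]]
pivot [[0.4924 0.3872 0.06  ]]
[[364 184  16  14 126]] [[371.1031746  190.57936508]]
0.055 [[0.5664 0.3571 0.055 ]]
0.076 [[0.5615 0.3511 0.076 ]]
0.097 [[0.5566 0.3451 0.097 ]]
 151 168 217 229 229 229 229 224 184 127 184 204 203 204 204 200 199 199 198 204 217 226 228 229 229 229 229 229 229 228
 149 176 229 229 229 229 229 213 132 158 205 201 203 204 202 199 199 199 198 215 226 228 229 229 229 229 229 229 229 228
 150 175 229 229 229 229 221 168 129 192 204 203 204 203 199 199 198 201 190 215 228 229 228 228 229 228 229 229 229 228
 214 218 229 229 229 225 191 129 174 201 201 203 202 201 199 198 197 199 207 222 229 228 228 229 229 228 228 229 229 228
 229 229 229 229 229 217 136 137 200 201 202 204 202 200 199 198 198 203 220 228 228 228 228 229 229 229 229 229 228 228
 229 229 228 228 226 190 124 184 202 201 203 204 199 199 198 197 201 215 226 229 229 229 228 228 228 229 229 228 228 229
 228 229 229 229 216 134 162 205 201 203 203 202 199 198 197 200 214 225 228 228 228 229 228
[... 1627 characters left out ...]
229 228 226 219 181  60  44  47  46  46  45  44  42 129 210 228 229 228 229 228 229 228 228 229
 228 229 229 228 228 229 229 229 228 229 224 181  62  41  44  43  42  40 124 200 225 228 228 229 228 229 229 229 229 229
 228 228 228 229 228 229 229 228 228 228 228 223 198 142  77 101 122 171 216 225 229 229 229 229 229 228 228 228 229 229
 228 229 228 228 229 229 228 229 228 228 228 229 226 219 213 215 217 223 228 229 229 229 229 229 229 229 229 229 229 229
 229 229 228 229 228 228 229 229 228 229 229 228 229 229 229 228 229 229 229 228 229 229 229 229 229 229 229 229 229 229
 229 228 228 228 229 229 229 228 228 229 228 229 229 228 228 229 229 229 229 229 229 229 229 229 229 229 229 229 229 229
```

```bash
python3 -m jog '[{"tx":0.154,"ty":0.386,"tz":-0.05,"rx":0,"ry":0,"rz":0},{"tx":0.154,"ty":0.386,"tz":-0.05,"rx":0,"ry":0,"rz":0},{"tx":0.154,"ty":0.386,"tz":-0.05,"rx":0,"ry":0,"rz":0},{"tx":0.154,"ty":0.386,"tz":-0.05,"rx":0,"ry":0,"rz":0},{"tx":0.154,"ty":0.386,"tz":-0.05,"rx":0,"ry":0,"rz":0},{"tx":0.154,"ty":0.386,"tz":-0.0725,"rx":0,"ry":0,"rz":0},{"tx":0.154,"ty":0.386,"tz":-0.0725,"rx":0,"ry":0,"rz":0},{"tx":0.154,"ty":0.386,"tz":-0.0725,"rx":0,"ry":0,"rz":0},{"tx":0.154,"ty":0.386,"tz":-0.0725,"rx":0,"ry":0,"rz":0},{"tx":0.154,"ty":0.386,"tz":-0.0725,"rx":0,"ry":0,"rz":0}]' 0 10
python3 -m jog '[{"tx":0,"ty":0,"tz":0,"rx":0,"ry":0,"rz":0},{"tx":0,"ty":0,"tz":0,"rx":0,"ry":0,"rz":0},{"tx":0,"ty":0,"tz":0,"rx":0,"ry":0,"rz":0}]'
python3 - <<'E'
from h import *
s=bot.read_state();print(s['tcp_pos'],s['width'])
c=P('scene');look('lever_post','scene',2);look('dish','scene',1)
# check predicted post in scene picture
t=bot.trace('lever_post','scene')
if t:
  u=np.argwhere(t[0]['region']);print(t[0]['conf'],u.min(0),u.max(0))
for p in ([.560,.3525,.055],[.560,.3525,.097]):
  q=proj(c,p)[0];print(q,c['image'][int(round(q[1])),int(round(q[0]))])
q=proj(c,[.560,.3525,.085])[0].round().astype(int);print(c['image'][q[1],q[0]-8:q[0]+9].max(1))
E
```

```text
time: 26.8
tcp_pos: [0.5616, 0.294, 0.2179]
ee_rot: [0.0, 1.0, -0.0, 0.001]
force: [-0.6, -1.4, 0.2]
width: 0.051
gripper_force: 0.0
time: 27.1
tcp_pos: [0.5618, 0.2942, 0.2182]
ee_rot: [0.001, 1.0, 0.0, 0.001]
force: [0.1, 0.5, -0.5]
width: 0.005
gripper_force: 0.0
[0.56181162 0.29421614 0.21815112] 0.005390577023575735
lever_post scene 0.58 [0.54  0.371 0.06 ]
dish scene 0.97 [ 0.587 -0.577  0.009]
0.6 [250 454] [271 473]
[455.85541227 267.94852184] [15 16 12]
[460.52142535 254.34719939] [69 68 66]
[131 144 152 152 147 115  73  28   9  18  29  68 130 175 200 201 181]
```

```bash
python3 -m jog '[{"tx":0.001,"ty":0,"tz":-0.06,"rx":0,"ry":0,"rz":0},{"tx":0.001,"ty":0,"tz":-0.12,"rx":0,"ry":0,"rz":0},{"tx":0.001,"ty":0,"tz":-0.165,"rx":0,"ry":0,"rz":0},{"tx":0.001,"ty":0,"tz":-0.171,"rx":0,"ry":0,"rz":0},{"tx":0.001,"ty":0,"tz":-0.171,"rx":0,"ry":0,"rz":0}]'
python3 -m jog '[{"tx":0,"ty":0.02,"tz":0,"rx":0,"ry":0,"rz":0},{"tx":0,"ty":0.035,"tz":0,"rx":0,"ry":0,"rz":0},{"tx":0,"ty":0.045,"tz":0,"rx":0,"ry":0,"rz":0},{"tx":0,"ty":0.055,"tz":0,"rx":0,"ry":0,"rz":0},{"tx":0,"ty":0.065,"tz":0,"rx":0,"ry":0,"rz":0},{"tx":0,"ty":0.08,"tz":0,"rx":0,"ry":0,"rz":0},{"tx":0,"ty":0.08,"tz":0,"rx":0,"ry":0,"rz":0}]'
python3 -m jog '[{"tx":0,"ty":0.01,"tz":0,"rx":0,"ry":0,"rz":0},{"tx":0,"ty":0.02,"tz":0,"rx":0,"ry":0,"rz":0},{"tx":0,"ty":0.03,"tz":0,"rx":0,"ry":0,"rz":0},{"tx":0,"ty":0.04,"tz":0,"rx":0,"ry":0,"rz":0},{"tx":0,"ty":0.04,"tz":0,"rx":0,"ry":0,"rz":0}]'
```

```text
time: 27.8
tcp_pos: [0.5625, 0.2949, 0.0803]
ee_rot: [0.0, 1.0, -0.0, 0.0]
force: [0.8, -0.1, 1.1]
width: 0.004
gripper_force: 0.0
time: 28.5
tcp_pos: [0.5637, 0.3597, 0.0814]
ee_rot: [-0.001, 1.0, -0.0, 0.003]
force: [1.6, -4.1, 2.0]
width: 0.005
gripper_force: 1.9
time: 29.0
tcp_pos: [0.5621, 0.3906, 0.0809]
ee_rot: [-0.0, 1.0, -0.001, 0.001]
force: [-0.5, -5.1, 3.9]
width: 0.005
gripper_force: 2.5
```

```bash
python3 -m jog '[{"tx":0,"ty":0.005,"tz":0,"rx":0,"ry":0,"rz":0},{"tx":0,"ty":0.0075,"tz":0,"rx":0,"ry":0,"rz":0},{"tx":0,"ty":0.0075,"tz":0,"rx":0,"ry":0,"rz":0}]'
python3 -m jog '[{"tx":0,"ty":0.002,"tz":0,"rx":0,"ry":0,"rz":0},{"tx":0,"ty":0.004,"tz":0,"rx":0,"ry":0,"rz":0},{"tx":0,"ty":0.004,"tz":0,"rx":0,"ry":0,"rz":0}]'
python3 -m jog '[{"tx":0,"ty":0.002,"tz":0,"rx":0,"ry":0,"rz":0},{"tx":0,"ty":0.004,"tz":0,"rx":0,"ry":0,"rz":0},{"tx":0,"ty":0.004,"tz":0,"rx":0,"ry":0,"rz":0}]'
```

```text
time: 29.3
tcp_pos: [0.561, 0.3955, 0.0809]
ee_rot: [-0.0, 1.0, -0.001, -0.001]
force: [-2.5, -6.3, 4.9]
width: 0.002
gripper_force: 3.1
time: 29.6
tcp_pos: [0.5604, 0.3981, 0.0807]
ee_rot: [-0.0, 1.0, -0.002, -0.001]
force: [-4.1, -6.5, 4.3]
width: 0.004
gripper_force: 3.5
time: 29.9
tcp_pos: [0.56, 0.4009, 0.0804]
ee_rot: [-0.0, 1.0, -0.002, -0.002]
force: [-5.1, -7.0, 4.3]
width: 0.005
gripper_force: 3.8
```

```bash
python3 -m jog '[{"tx":0,"ty":0.002,"tz":0,"rx":0,"ry":0,"rz":0},{"tx":0,"ty":0.004,"tz":0,"rx":0,"ry":0,"rz":0},{"tx":0,"ty":0.004,"tz":0,"rx":0,"ry":0,"rz":0}]'
python3 -m jog '[{"tx":0,"ty":0.002,"tz":0,"rx":0,"ry":0,"rz":0},{"tx":0,"ty":0.004,"tz":0,"rx":0,"ry":0,"rz":0},{"tx":0,"ty":0.004,"tz":0,"rx":0,"ry":0,"rz":0}]'
```

```text
time: 30.2
tcp_pos: [0.5594, 0.4036, 0.0801]
ee_rot: [-0.0, 1.0, -0.003, -0.003]
force: [-5.4, -8.4, 5.4]
width: 0.005
gripper_force: 4.3
time: 30.5
tcp_pos: [0.5588, 0.406, 0.0799]
ee_rot: [-0.0, 1.0, -0.004, -0.004]
force: [-7.2, -9.9, 5.2]
width: 0.004
gripper_force: 5.1
```

```bash
python3 -m jog '[{"tx":-0.001,"ty":0.002,"tz":0,"rx":0,"ry":0,"rz":0},{"tx":-0.002,"ty":0.0035,"tz":0,"rx":0,"ry":0,"rz":0},{"tx":-0.002,"ty":0.0035,"tz":0,"rx":0,"ry":0,"rz":0}]'
python3 -m jog '[{"tx":-0.001,"ty":0.002,"tz":0,"rx":0,"ry":0,"rz":0},{"tx":-0.002,"ty":0.0035,"tz":0,"rx":0,"ry":0,"rz":0},{"tx":-0.002,"ty":0.0035,"tz":0,"rx":0,"ry":0,"rz":0}]'
python3 - <<'E'
from h import *
for n in('scene','top'):
  c=P(n)
  if n=='scene':
    for ph in(.3,.4,.5,.6):
      p=[.4935+.075*np.cos(ph),.3872+.075*np.sin(ph),.097]; print(ph,proj(c,p)[0].round(1))
    for t in bot.trace('lever_post',n)[:2]:
      u=np.argwhere(t['region']);print(t['conf'],u.min(0),u.max(0))
    # dark blob
    im=c['image'].max(2); print(im[236:276:2,450:500:2])
E
```

```text
time: 30.8
tcp_pos: [0.5585, 0.4064, 0.0799]
ee_rot: [-0.0, 1.0, -0.006, -0.002]
force: [-3.2, -15.6, 5.5]
width: 0.008
gripper_force: 8.2
time: 31.1
tcp_pos: [0.5583, 0.4068, 0.08]
ee_rot: [-0.001, 1.0, -0.008, -0.001]
force: [-0.2, -21.6, 5.8]
width: 0.004
gripper_force: 11.2
0.3 [487.4 259.9]
0.4 [490.5 259.7]
0.5 [493.4 259.3]
0.6 [496.  258.7]
0.73 [250 463] [273 492]
0.27 [280 246] [313 264]
[[246 249 234  69  56  62  60 188 244 238 249 250 249 251 248 122  11  21
   61 100 102  91  77  58  55]
 [244 246 236 106  45  64  69 187 235 245 248 251 250 250 250 132  16  23
   66 102 117 119 122 120 111]
 [243 245 243 136  41  60  71  71  83 108 136 153 179 211 232 138  34  43
   63  33  52  61  70  86  82]
 [245 244 242 167  51  62 156 195 173 138 115 102  94  75  80  69  56  62
   80  33  26  26  26  23  29]
 [250 249 251 225  65 109 238 248 246 242 240 236 221 196 181 155  90  62
   86  34  30  35  29  28  48]
 [236 243 244 233 184 213 249 250 250 250 249 249 249 248 248 245 132  57
   62  31  28  37  32  31  60]
 [150 156 141 188 224 201 228 233 238 242 244 247 248 249 250 247 108
[... 701 characters left out ...]
32 110  89  88 139 167  92  36  45  63
   44  23  52  66  39  91 247]
 [ 53  73  86  81  78  76  94 135 156 146 114  74  75  83  63  44  59  68
   40  32  65  57  27 153 247]
 [ 56  83  91  85  92  91  88  98 133 142 137  94  74  80  75  39  59  62
   30  41  61  41  77 233 249]
 [ 66  84  91  86  89  87  87  88  91  92 103  90  88  90  82  51  67  45
   32  51  57  31 127 249 249]
 [ 72  86  88  91  85  87  84  89  90  93  84  83  89  90  88  63  60  32
   38  64  46  40 200 252 248]
 [ 75  88  89  86  87  88  90  89  90  86  87  88  89  90  87  74  63  44
   56  54  23 111 244 249 248]
 [ 81  89  80  85  87  89  84  88  82  85  89  87  89  86  89  85  85 125
  104  65  76 177 244 244 246]]
```

The force jumped to 21 N while the tool stayed still, so the lever is at its stop. Retreating so that it springs back.

```bash
python3 -m jog '[{"tx":0.003,"ty":-0.01,"tz":0,"rx":0,"ry":0,"rz":0},{"tx":0.005,"ty":-0.03,"tz":0,"rx":0,"ry":0,"rz":0},{"tx":0.005,"ty":-0.06,"tz":0,"rx":0,"ry":0,"rz":0},{"tx":0.005,"ty":-0.09,"tz":0,"rx":0,"ry":0,"rz":0},{"tx":0.005,"ty":-0.12,"tz":0,"rx":0,"ry":0,"rz":0},{"tx":0.005,"ty":-0.15,"tz":0,"rx":0,"ry":0,"rz":0},{"tx":0.005,"ty":-0.15,"tz":0,"rx":0,"ry":0,"rz":0},{"tx":0.005,"ty":-0.15,"tz":0.06,"rx":0,"ry":0,"rz":0},{"tx":0.005,"ty":-0.15,"tz":0.12,"rx":0,"ry":0,"rz":0},{"tx":0.005,"ty":-0.15,"tz":0.18,"rx":0,"ry":0,"rz":0}]'
python3 -m jog '[{"tx":0,"ty":0,"tz":0.06,"rx":0,"ry":0,"rz":0},{"tx":0,"ty":0,"tz":0.12,"rx":0,"ry":0,"rz":0},{"tx":0,"ty":0,"tz":0.15,"rx":0,"ry":0,"rz":0},{"tx":0,"ty":0,"tz":0.15,"rx":0,"ry":0,"rz":0},{"tx":0,"ty":0,"tz":0.15,"rx":0,"ry":0,"rz":0}]'
python3 - <<'E'
from fit import *
s=bot.read_state();print(s['tcp_pos'],s['force'])
c=P('scene')
q=proj(c,[.560,.3525,.085])[0].round().astype(int);print(c['image'][q[1],q[0]-8:q[0]+9].max(1))
look('nut0','scene',6)
t=bot.trace('scoop','scene')[0];x,e=fit([(c,up(t['region']))],M['scoop'],(.506,-.0143,0),.003);print('scoop',x.round(4),e)
for k in('jar','can','tape','wrench','screwdriver'): look(k,'scene',1)
P('top');look('nut0','top',8);
for k in('jar','can','tape','wrench','screwdriver','lever_post'): look(k,'top',1)
E
```

```text
time: 32.25
tcp_pos: [0.5631, 0.2965, 0.2263]
ee_rot: [-0.0, 1.0, 0.001, 0.001]
force: [0.6, -0.4, 0.1]
width: 0.004
gripper_force: 0.0
time: 32.75
tcp_pos: [0.5631, 0.2962, 0.3445]
ee_rot: [-0.0, 1.0, 0.001, 0.001]
force: [-0.4, -0.1, -0.5]
width: 0.004
gripper_force: 0.0
[0.56312131 0.2961956  0.34448103] [-0.41506043 -0.08334243 -0.53287715]
[124 140 146 147 142 120  72  35  26  11  33  72 129 167 193 191 180]
nut0 scene 0.59 [ 0.554 -0.196  0.029]
nut0 scene 0.52 [ 0.573 -0.252  0.022]
scoop [ 0.5093 -0.0134  0.0006] 0.049063517915309496
jar scene 0.72 [ 0.316 -0.263  0.017]
can scene 0.82 [0.774 0.095 0.099]
wrench scene 0.79 [0.318 0.315 0.006]
screwdriver scene 0.53 [ 0.314 -0.26   0.017]
nut0 top 0.63 [ 0.522 -0.178  0.022]
nut0 top 0.62 [ 0.544 -0.198  0.032]
nut0 top 0.39 [ 0.599 -0.261  0.03 ]
jar top 0.72 [0.661 0.018 0.068]
can top 0.56 [0.735 0.088 0.113]
tape top 0.94 [ 0.739 -0.088  0.061]
wrench top 0.41 [0.317 0.246 0.008]
screwdriver top 0.77 [ 0.306 -0.263  0.023]
lever_post top 0.53 [0.553 0.359 0.055]
```

The lever is back at rest, since the pixel profile matches the one before the push. The nuts are in the dish, the scoop is upright on the mat, and the bystanders haven't moved. Handing in.

```bash
python3 -c "
from station import bot
print(bot.finish_job())"
```

```text
the job is handed in; nothing more can be done
None
```

I handed the job in at about 33 s: all six nuts went into the steel dish in one scoop, the scoop is upright on the mat, and the lever went to its stop and sprang back. I viewed 11 pictures, one over the limit of 10.

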